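# Load the cordless tea warmer and click its battery on

## Task

Get the tea set warming: stand every cup upright inside the open drawer of the warmer, push the drawer fully shut, and set the pot on the round warming plate on top. Only then slide the battery pack from the front onto the rail on top of the warmer, all the way until the spring catch clicks and holds it, because the warmer switches on at once. Leave the other things where they are.

Things in the scene. Friction and masses are not known exactly. Their poses are not given: they have to be found in the camera images.
- cup1: small cream ceramic cup, 48 mm across its straight upper part (from 14 mm up to the rim), foot 38 mm across, 40 mm high, wall 2.5 mm, 60 g; origin at the centre of its underside, z up through the mouth; stands upright on the tray at the start. Three to five of cup1 to cup6 are there, the others are absent (None from the first moment on)
- cup2: small cream ceramic cup, 48 mm across its straight upper part (from 14 mm up to the rim), foot 38 mm across, 40 mm high, wall 2.5 mm, 60 g; origin at the centre of its underside, z up through the mouth; stands upright on the tray at the start. Three to five of cup1 to cup6 are there, the others are absent (None from the first moment on)
- cup3: small cream ceramic cup, 48 mm across its straight upper part (from 14 mm up to the rim), foot 38 mm across, 40 mm high, wall 2.5 mm, 60 g; origin at the centre of its underside, z up through the mouth; stands upright on the tray at the start. Three to five of cup1 to cup6 are there, the others are absent (None from the first moment on)
- cup4: small cream ceramic cup, 48 mm across its straight upper part (from 14 mm up to the rim), foot 38 mm across, 40 mm high, wall 2.5 mm, 60 g; origin at the centre of its underside, z up through the mouth; stands upright on the tray at the start. Three to five of cup1 to cup6 are there, the others are absent (None from the first moment on)
- cup5: small cream ceramic cup, 48 mm across its straight upper part (from 14 mm up to the rim), foot 38 mm across, 40 mm high, wall 2.5 mm, 60 g; origin at the centre of its underside, z up through the mouth; stands upright on the tray at the start. Three to five of cup1 to cup6 are there, the others are absent (None from the first moment on)
- cup6: small cream ceramic cup, 48 mm across its straight upper part (from 14 mm up to the rim), foot 38 mm across, 40 mm high, wall 2.5 mm, 60 g; origin at the centre of its underside, z up through the mouth; stands upright on the tray at the start. Three to five of cup1 to cup6 are there, the others are absent (None from the first moment on)
- pot: cream ceramic lidded tea pot, 260 g, lid fast; round body 62 mm across, walls straight from 12 to 50 mm above its underside, foot 48 mm across, 76 mm high with the lid knob; spout on its +x side to 57 mm, loop handle on its -x side to 56 mm from the axis, so grip it across its y axis; origin at the centre of its underside; starts on the tray
- pack: black battery pack, orange marks, 70 mm long (x), 58 wide (y), 46 high, 380 g; origin at the centre of its underside, lying upright on the platform. Its +x end (grey bar on top) goes onto the rail first: below, a channel open at +x, closed at -x, hooks round the T rail (25 mm slot between lips 5.5 mm high). Grip across its width; set it on the deck at shoe_entry, then push its -x end
- warmer: tea warmer, fixed: steel box 180 mm deep (x), 314 mm wide (y), top deck at 74 mm, black top; origin at the centre of its underside; -x is its front, where the drawer comes out. The top carries the warming plate on the +y half and the battery rail on the -y half
- drawer (a joint): how far the warmer's drawer is pulled out, m: 0 is fully shut, 0.138 fully out; it starts 0.122 to 0.136 out and slides stiffly (1 to 2 N), staying where it is left
- drawer_floor (a point): centre of the drawer's inner floor, moving with it; axes as the warmer's (x into the warmer, y across, z up). Inside 110 mm (x) by 290 mm (y), open from above: one row of five cups fits along y (printed rings every 58 mm, y = -116 to 116), finger room before and behind each. Floor 14 mm above the platform, walls 34 mm high, front panel 50, opening under the warmer's top 48
- drawer_face (a point): middle of the outer face of the drawer's front panel (314 mm wide, 56 mm high, from 8 to 64 mm above the platform), moving with the drawer; push it in the warmer's +x direction to shut the drawer. A copper finger-pull lip, 120 mm wide, stands out 12 mm in front of the face, 52 to 60 mm above the platform
- plate (a point): centre of the top of the round black warming plate with a copper ring, 90 mm across, 77 mm above the platform; the pot's origin belongs here, its foot wholly on the plate, at any yaw
- shoe_entry (a point): point on the warmer's top deck (74 mm above the platform), between two orange lines: with the pack's origin here and the pack's axes along this point's axes, the pack stands on the deck with its front end 8 mm short of the rail's nose and its rear end 6 mm behind the deck's front edge
- shoe_home (a point): pack's origin when the pack is home: 70 mm from shoe_entry along the warmer's +x, pack's x along this point's x, its front end touching the grey contact tower. The steel T rail runs along x, 12 mm high, head 32 mm wide, web 20 mm, with a round nose that centres the pack (2 mm play each side). The last 20 mm need a push of up to about 15 N over the catch
- catch (a joint): spring catch, a brass lobe standing 4 mm out of the top of the rail; m pressed down: 0 is up, also when the pack is home and the lobe has sprung up behind its rib; about 0.002 while the rib rides over it
- tray: low copper-coloured aluminium tray, fixed, 330 mm (x) by 260 mm (y), floor 4 mm above the platform, rim 10 mm above the platform; origin at the centre of its underside
- incense_box: purple plastic incense box with a clear sliding lid, 40 x 150 x 22 mm, on the tray's far part; leave alone
- spoon: stainless spoon, 115 mm, on the tray; leave alone
- tin: steel two-tier stacking tin, 92 mm across, 100 mm high; leave alone
- caddy: tea caddy can, 68 mm across, 110 mm high; leave alone
- sugar_jar: amber glass jar, 72 mm across, 100 mm high; leave alone
- bowl: blue ceramic bowl, 110 mm across, 45 mm high; leave alone
- tongs: wooden cup tongs, 150 mm long, lying flat; leave alone
There are look-alikes about, which are no part of the job. What is shaped like the cup4 but purple or turquoise is not meant.

How it is judged (in metres and radians):
On the way, in this order (a step that is already met when the one before it is completed fails the run):
1. every cup stands in the drawer, the drawer is shut and the pot stands on the warming plate (x of cup1 in the frame of drawer_floor between -0.045 and 0.045 m and y of cup1 in the frame of drawer_floor between -0.135 and 0.135 m and z of cup1 in the frame of drawer_floor between -0.004 and 0.006 m and angle between each of cup1, cup2, cup3, cup4, cup5, cup6's own z axis and vertical below 0.15 rad and x of cup2 in the frame of drawer_floor between -0.045 and 0.045 m and y of cup2 in the frame of drawer_floor between -0.135 and 0.135 m and z of cup2 in the frame of drawer_floor between -0.004 and 0.006 m and x of cup3 in the frame of drawer_floor between -0.045 and 0.045 m and y of cup3 in the frame of drawer_floor between -0.135 and 0.135 m and z of cup3 in the frame of drawer_floor between -0.004 and 0.006 m and x of cup4 in the frame of drawer_floor between -0.045 and 0.045 m and y of cup4 in the frame of drawer_floor between -0.135 and 0.135 m and z of cup4 in the frame of drawer_floor between -0.004 and 0.006 m and x of cup5 in the frame of drawer_floor between -0.045 and 0.045 m and y of cup5 in the frame of drawer_floor between -0.135 and 0.135 m and z of cup5 in the frame of drawer_floor between -0.004 and 0.006 m and x of cup6 in the frame of drawer_floor between -0.045 and 0.045 m and y of cup6 in the frame of drawer_floor between -0.135 and 0.135 m and z of cup6 in the frame of drawer_floor between -0.004 and 0.006 m and value of joint drawer below 0.004 m and horizontal distance between pot and plate below 0.02 m and z of pot in the frame of plate between -0.004 and 0.005 m and angle between pot's own z axis and vertical below 0.1 rad), for 0.2 s.
2. the battery pack is home on the rail and the catch has sprung up behind its rib (x of pack in the frame of shoe_home between -0.004 and 0.003 m and y of pack in the frame of shoe_home between -0.004 and 0.004 m and z of pack in the frame of shoe_home between -0.003 and 0.004 m and angle between the x axis of pack and the x axis of shoe_home, either way round below 0.1 rad and value of joint catch below 0.0015 m), for 0.2 s.
At the end, for the whole second after the job is handed in: every cup stands upright (0.15 rad) on the drawer floor, the drawer is shut within 4 mm, the pot stands upright on the plate within 20 mm of its centre, the pack is home within 4 mm on its rail with the catch sprung up (under 1.5 mm pressed), all at rest (all of step 1 and all of step 2 and linear speed of each of cup1, cup2, cup3, cup4, cup5, cup6, pot, pack below 0.02 m/s); the robot touches nothing.
It fails at once if one of the things to be left alone is pushed more than 5 cm from its place (distance of any of incense_box, spoon, tin, caddy, sugar_jar, bowl, tongs from where it was at the start of the episode above 0.05 m).
Of cup1, cup2, cup3, cup4, cup5, cup6 only 3 to 5 are there at a start; the rules pass over those that are not, and their reading is None.
At some moment in a run one of cup1, cup2, cup3, cup4, cup5, cup6, pot may be knocked a few centimetres aside while the robot is not near it.
It also fails if it takes over 210 s, if anything falls off the work surface, if the arm or the gripper's body presses on something with over 40 N, if the wrist force passes 120 N, or if a joint passes its speed limit or range.

## Robot

A 6-joint arm with a two-finger parallel gripper is mounted at the origin on the work surface. World frame = base frame: x ahead of the robot, y to its left, z up, the work surface at z = 0. Lengths are in mm, angles in rad, forces in N, time in s.
With the tool pointing down it reaches from about 400 to 825 mm from the base axis. Payload 7 kg.
Tool frame: the origin (TCP) lies between the finger pads; the fingertips stand 19 mm ahead of it and the grasp point (between the pads) is the TCP; z points along the fingers, y is the line along which they close (so a half turn about z gives the same grasp; the last joint's range is limited). The gripper opens to 88 mm and grips with 3 to 60 N. Pads are 19 mm wide; open, the fingers measure 130 mm over their backs; the gripper's body (78 mm by 193 mm) begins 47 mm behind the grasp point.
Start: joints at [-0.991, 0.359, 0.012, 0, -1.224, -0.288], TCP at [194.155, -646.451, 220.461] pointing down, gripper open.
Joint ranges: [-3.07, 3.07], [-1.43, 2.12], [-1.02, 1.25], [-3.03, 1.67], [-3.05, -0], [-3.03, 3.03]. Speed limits (rad/s): [2.39, 2.39, 3.01, 3.14, 3.14, 3.14].

## Interface

Orientations are given as [roll, pitch, yaw] about the fixed x, y, z axes, in that order (R = Rz(yaw) Ry(pitch) Rx(roll)).
In Python, from rig import * gives the robot as it stands. The module is installed in compiled form; this text tells all that it offers.
- The arm moves only by the tool drive_tool, never from a script. Its argument "targets" is a list of rows, each a list of 2 entries, a list of its own where there are three numbers: the shift along the tool's x, y, z in units of 0.1 m (1.0 is 0.1 m), then the turn about the tool's z in units of 120 degrees (1.0 is 120 degrees). A call has exactly 10 rows; each row is the pose to reach, as a shift and turn from the pose commanded when the call began, along the tool's axes at that moment; what a row does not reach only later rows make up. A row lasts 1/8 s, in which the tool goes at most 62.5 mm and 10.7 degrees, less where a joint would pass 70% of its speed; a pose out of reach is approached as far as the arm can. A call with a number of a shift or a turn outside -1 to 1 is refused whole. A call with a gripper value outside its range is refused whole. "hand" is the finger opening in mm, from 0 to 87.6, set as the call begins (left out, the last holds). The fingers move at their own pace and stop on an object; "force" is the grip in N (left out, the last holds). Time passes only in rows, so rows that repeat a pose let the fingers close, or fill a call up. It gives the time, the measured TCP pose, the force, the opening and the grip force at its end, in the units of the state.
- get_state(): the state, without advancing time (a new reading comes with each control period).
- snapshot(name): name is "scene" or "side" or "wrist"; returns the picture (384x512x3 uint8, blue, green, red); there is no depth.
- camera_params(name): a dict with "intrinsics" (3x3 intrinsics, pixels), "dist" ([k1, k2, p1, p2, k3] as OpenCV has them; the pictures are not rectified), "cam_to_world" (4x4, takes a point from camera to world coordinates). Camera axes: x right, y down, z forward; pixel columns grow to the right and rows downward; lengths in mm; the calibration is good to about 2 mm. A picture is of the moment at which its call begins: read the wrist's pose just before it. camera_params takes no time and is no camera call; for the wrist camera it gives the pose at the moment of the call.
- close_job(): hands the job in; it is judged then, once.
The state is a dict: "time": time; "joint_positions": joint angles; "dq": joint speeds; "joint_torque": joint torques, N m; "position": TCP position; "tool_rot": TCP orientation; "ft_force": force on the tool from outside, world axes, zero at the start; "ft_torque": the same for the moment, N m; "width": finger opening in mm; "grasp_force": force on a finger pad.
Only numpy, scipy, OpenCV 4.12 (cv2) and the standard library are available. Lean on these libraries where they do the work, as an engineer would, in place of code of your own. Each camera call takes 0.05 s, during which the arm holds its last target. There are 200 camera calls.

## Working session

There is one attempt and no reset: what is moved stays moved. The work goes in short steps, Python scripts to look and compute and a tool call to move; the robot and the scene stay as the last step left them, time stands still between calls to the robot, and variables do not carry over. Pictures are saved under pics/ and viewed, at most 14 in all, crops included, and the job is handed in when it is done.

Besides the shell and the picture viewer there is one more tool, called after "Emit:" by a JSON object that holds its "op" and its "data". drive_tool: Moves the arm, as the interface text tells. Its arguments: {"type":"object","properties":{"targets":{"type":"array","items":{"type":"array"}},"hand":{"type":"number"},"force":{"type":"number"}},"required":["targets"]}

```bash
mkdir -p pics
python3 - <<'E'
from rig import *
import cv2
s=get_state();print(s)
for n in("scene","side","wrist"):
    p=camera_params(n);print(n,p["intrinsics"],p["dist"],p["cam_to_world"])
    cv2.imwrite(f"pics/{n}0.png",snapshot(n))
E
```

```text
{'time': 0.0, 'joint_positions': array([-9.90920440e-01,  3.59350593e-01,  1.10920473e-02, -3.42661216e-04,
       -1.22409182e+00, -2.88097465e-01]), 'dq': array([-2.09314136e-03,  5.80989867e-05, -1.95439576e-04, -1.10538011e-04,
        6.72059378e-04, -2.12725572e-04]), 'joint_torque': array([-3.32726904e-04, -5.82720315e+01,  2.93063164e+01,  6.99743226e+00,
        6.98520264e-03, -1.29624932e-04]), 'position': array([ 194.00376022, -646.01804923,  219.56195311]), 'tool_rot': array([ 3.14001113e+00, -1.32735386e-04, -2.84993081e+00]), 'ft_force': array([-0.6404702 ,  0.34364331, -0.05049946]), 'ft_torque': array([-0.04166255, -0.04859659, -0.01725732]), 'grasp_force': 0.0, 'width': 87.84757114521639}
scene [[367.61543641   0.         252.7669971 ]
 [  0.         367.61543641 187.19625044]
 [  0.           0.           1.        ]] [-0.05717216  0.          0.          0.          0.        ] [[ 2.80574700e-01  5.32698582e-01 -7.98442270e-01  1.39069279e+03]
 [ 9.59827687e-01 -1.53166866e-01  2.35097264e-01 -2.76524293e+02]
 [ 2.94107922e-03 -8.32329341e-01 -5.54273595e-01  6.64
[... 296 characters left out ...]
61e-01  1.62728140e-01  2.39618908e+02]
 [-1.95691431e-01 -5.51521592e-01  8.10881494e-01 -1.40512014e+03]
 [ 1.59945758e-03 -8.27046968e-01 -5.62130550e-01  1.03659980e+03]
 [ 0.00000000e+00  0.00000000e+00  0.00000000e+00  1.00000000e+00]]
wrist [[333.86277868   0.         259.07985678]
 [  0.         333.86277868 192.19303273]
 [  0.           0.           1.        ]] [0.00719637 0.         0.         0.         0.        ] [[-2.87750760e-01  9.21846574e-01  2.59612006e-01  1.23941747e+02]
 [ 9.57701186e-01  2.76178045e-01  8.08339322e-02 -6.67678888e+02]
 [ 2.81734712e-03  2.71890752e-01 -9.62324000e-01  3.84979974e+02]
 [ 0.00000000e+00  0.00000000e+00  0.00000000e+00  1.00000000e+00]]
```

View pics/scene0.png

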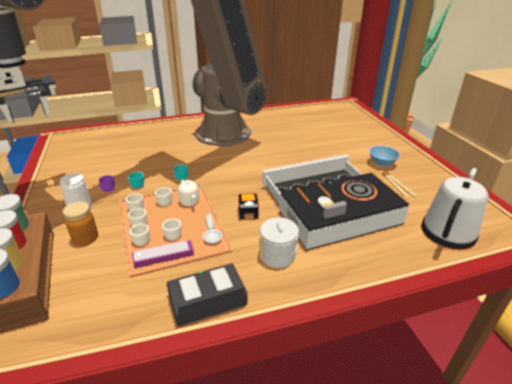

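View pics/side0.png

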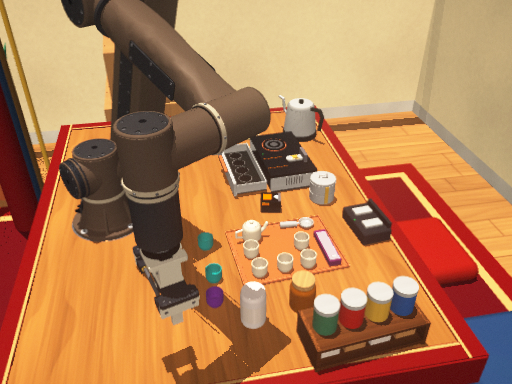

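Five cream cups on the tray: scene (163,197),(136,202),(138,216),(140,234),(172,230); the pot at (188,193). The pack is at (248,206). The warmer has its drawer open towards the robot side. I'll triangulate these roughly.

```bash
cat > h.py <<'E'
from rig import *
import numpy as np, cv2
from scipy.optimize import least_squares
from scipy.spatial.transform import Rotation as R
def ray(p,uv):
    q=cv2.undistortPoints(np.array([[uv]],float),p["intrinsics"],p["dist"])[0,0]
    T=p["cam_to_world"];return T[:3,3],T[:3,:3]@np.array([*q,1.])
def atz(p,uv,z):
    o,d=ray(p,uv);return o+d*(z-o[2])/d[2]
def tri(obs):
    A=[];b=[]
    for p,uv in obs:
        o,d=ray(p,uv);d=d/np.linalg.norm(d);P=np.eye(3)-np.outer(d,d);A.append(P);b.append(P@o)
    A=np.vstack(A);b=np.hstack(b);x=np.linalg.lstsq(A,b,rcond=None)[0]
    return x,np.linalg.norm(A@x-b)
def proj(p,X):
    T=np.linalg.inv(p["cam_to_world"]);X=np.atleast_2d(np.array(X,float))
    return cv2.projectPoints(X,cv2.Rodrigues(T[:3,:3])[0],T[:3,3],p["intrinsics"],p["dist"])[0][:,0]
def totool(goal,yaw,s=None):
    """shift in tool axes (0.1 m units) & turn (120deg units) from measured pose"""
    s=s or get_state();Rt=R.from_euler("xyz",s["tool_rot"]).as_matrix()
    d=Rt.T@(np.array(goal)-s["position"])/100
    dy=-(yaw-s["tool_rot"][2]);dy=(dy+np.pi)%(2*np.pi)-np.pi
    return d.round(3),round(dy/np.radians(120),3),"halfturn",round(((dy+2*np.pi)%(2*np.pi)-np.pi)/np.radians(120),3)
E
python3 - <<'E'
from h import *
a=camera_params("scene");b=camera_params("side")
for n,u,v in [("cupA",(163,192),(251,242)),("cupB",(136,198),(259,261)),("cupB2",(138,212),(285,256)),("cupC",(140,229),(308,253)),("cupD",(172,225),(301,235)),("potknob",(187,181),(252,222)),("pack",(248,200),(271,198)),("plate",(358,188),(274,144)),("drawerL",(263,182),(222,146)),("drawerfar",(299,241),(243,194)),("warmR",(404,208),(311,182)),("warmtopR",(347,160),(0,0)),("jar",(78,210),(303,276)),("tin",(278,226),(322,175))]:
    print(n,*tri([(a,u),(b,v)]), atz(a,u,40).round())
E
```

```text
cupA [ 445.11605277 -275.94303619   46.62132016] 6.39948774857867 [ 441. -279.   40.]
cupB [ 452.75409249 -356.87851756   43.00790735] 2.994713469335191 [ 451. -359.   40.]
cupB2 [ 531.50473889 -353.46577431   47.25123368] 1.1529758297293888 [ 522. -355.   40.]
cupC [ 603.47459825 -350.92926569   44.18389736] 1.4936345452538715 [ 599. -352.   40.]
cupD [ 606.05020442 -267.05500718   43.04600311] 4.24011002365314 [ 606. -269.   40.]
potknob [ 458.25712579 -206.09396116   75.20064044] 2.24643451369309 [ 400. -201.   40.]
pack [556.08899168 -45.62345773  42.06159088] 1.6283348248932368 [552. -44.  40.]
plate [636.15416959 261.30043048  79.65417538] 0.26510756746575737 [585. 298.  40.]
drawerL [443.0610865   68.35687292 110.4083095 ] 121.9519984763413 [472.  27.  40.]
drawerfar [ 518.56426867  167.23937701 -137.7679845 ] 73.6841472180302 [758.  32.  40.]
warmR [769.2228164  272.35326994  -5.56182187] 148.27404629704773 [713. 374.  40.]
warmtopR [-82.30037466 552.18821521 226.03206021] 604.6700326077221 [418. 350.  40.]
jar [ 546.33025036 -495.97435322   97.21390479] 5.028927753095696 [ 466. -520.   40.]
tin [747.01204844 -21.80094215  95.26011816] 3.3000983030458455 [688.   1.  40.]
```

View pics/wrist0.png

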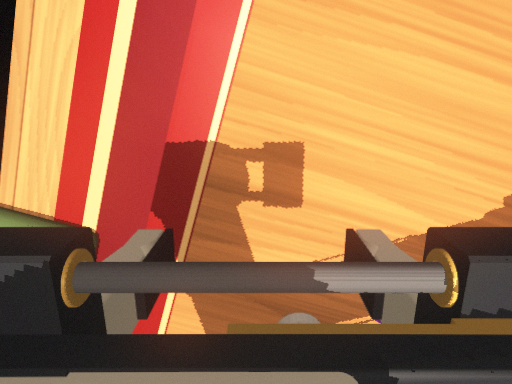

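Emit:
{"op": "drive_tool", "data": {"targets": [[[-0.09, 0.05, -0.02], 0], [[-0.18, 0.1, -0.04], 0], [[-0.27, 0.15, -0.06], 0], [[-0.36, 0.2, -0.08], 0], [[-0.45, 0.25, -0.1], 0], [[-0.54, 0.3, -0.12], 0], [[-0.63, 0.35, -0.14], 0], [[-0.72, 0.4, -0.16], 0], [[-0.82, 0.45, -0.18], 0], [[-0.92, 0.48, -0.2], 0]]}}

```text
time: 1.4
position: [269.0, -573.5, 240.7]
tool_rot: [-3.142, 0.0, -2.85]
ft_force: [0.3, -0.5, -0.1]
width: 87.9
grasp_force: 0.0
```

Emit:
{"op": "drive_tool", "data": {"targets": [[[-0.09, 0.05, -0.02], 0], [[-0.18, 0.1, -0.04], 0], [[-0.27, 0.15, -0.06], 0], [[-0.36, 0.2, -0.08], 0], [[-0.45, 0.25, -0.1], 0], [[-0.54, 0.3, -0.12], 0], [[-0.63, 0.35, -0.14], 0], [[-0.72, 0.4, -0.16], 0], [[-0.82, 0.45, -0.18], 0], [[-0.92, 0.48, -0.2], 0]]}}

```text
time: 2.65
position: [343.3, -501.1, 260.7]
tool_rot: [-3.141, 0.0, -2.85]
ft_force: [0.1, 0.4, -0.5]
width: 87.4
grasp_force: 0.0
```

Emit:
{"op": "drive_tool", "data": {"targets": [[[-0.09, 0.05, -0.02], 0], [[-0.18, 0.1, -0.04], 0], [[-0.27, 0.15, -0.06], 0], [[-0.36, 0.2, -0.08], 0], [[-0.45, 0.25, -0.1], 0], [[-0.54, 0.3, -0.12], 0], [[-0.63, 0.35, -0.14], 0], [[-0.72, 0.4, -0.16], 0], [[-0.82, 0.45, -0.18], 0], [[-0.92, 0.48, -0.2], 0]]}}

```text
time: 3.9
position: [417.6, -428.6, 280.7]
tool_rot: [-3.142, 0.0, -2.85]
ft_force: [-0.1, 0.5, 0.4]
width: 87.3
grasp_force: 0.0
```

Emit:
{"op": "drive_tool", "data": {"targets": [[[-0.09, 0.05, -0.02], 0], [[-0.18, 0.1, -0.04], 0], [[-0.27, 0.15, -0.06], 0], [[-0.36, 0.2, -0.08], 0], [[-0.45, 0.25, -0.1], 0], [[-0.54, 0.3, -0.12], 0], [[-0.63, 0.35, -0.14], 0], [[-0.72, 0.4, -0.16], 0], [[-0.82, 0.45, -0.18], 0], [[-0.92, 0.48, -0.2], 0]]}}

```text
time: 5.15
position: [492.0, -356.2, 300.6]
tool_rot: [-3.142, 0.0, -2.85]
ft_force: [-0.6, -0.1, 0.1]
width: 87.5
grasp_force: 0.0
```

Emit:
{"op": "drive_tool", "data": {"targets": [[[-0.09, 0.05, -0.02], 0], [[-0.18, 0.1, -0.04], 0], [[-0.27, 0.15, -0.06], 0], [[-0.36, 0.2, -0.08], 0], [[-0.45, 0.25, -0.1], 0], [[-0.54, 0.3, -0.12], 0], [[-0.63, 0.35, -0.14], 0], [[-0.72, 0.4, -0.16], 0], [[-0.82, 0.45, -0.18], 0], [[-0.92, 0.48, -0.2], 0]]}}

```text
time: 6.4
position: [566.2, -283.7, 320.6]
tool_rot: [-3.142, 0.0, -2.85]
ft_force: [0.2, 0.1, 0.6]
width: 87.6
grasp_force: 0.0
```

Run:
```python
from h import *
s=get_state();p=camera_params("wrist");cv2.imwrite("pics/w1.png",snapshot("wrist"));np.save("w1.npy",p["cam_to_world"]);print(s["position"],s["tool_rot"],s["ft_force"],s["time"])
```

```text
[ 566.24561653 -283.74740032  320.6445665 ] [-3.14154962e+00  8.19242906e-05 -2.84966094e+00] [0.15665056 0.14326338 0.58680621] 6.4
```

View pics/w1.png

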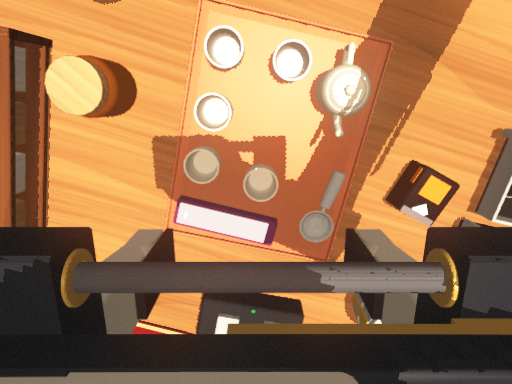

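Wrist view: cups with rims at about (292,60), (224,47), (213,112), (202,165) and (261,184). The pot knob is at (349,89) with the spout towards (338,133) and the handle towards (350,45). The pack is at (423,191), its orange mark at (434,190).

Run:
```python
from h import *
p=camera_params("wrist");a=camera_params("scene");b=camera_params("side")
g=cv2.GaussianBlur(cv2.imread("pics/w1.png",0),(3,3),0)
c=cv2.HoughCircles(g,cv2.HOUGH_GRADIENT,1,30,param1=80,param2=18,minRadius=14,maxRadius=24)[0]
S={"A":((292,60),(163,192),(251,242)),"B":((224,47),(136,198),(259,261)),"E":((213,112),(138,212),(285,256)),"C":((202,165),(140,229),(308,253)),"D":((261,184),(172,225),(301,235)),"knob":((349,90),(187,181),(252,222))}
for n,(w,u,v) in S.items():
    k=c[np.argmin(np.hypot(c[:,0]-w[0],c[:,1]-w[1]))]
    print(n,k,atz(p,w,44 if n!="knob" else 78).round(),tri([(p,w),(a,u),(b,v)]))
sp=atz(p,(338,133),50);hd=atz(p,(350,45),45);print("spout",sp,"handle",hd)
print("pack",[atz(p,x,46).round() for x in((421,161),(459,187),(427,222),(387,194))])
```

```text
A [292.5  59.5  21.2] [ 442. -278.   44.] (array([ 444.02293683, -277.03322906,   46.7838687 ]), np.float64(6.906437738554155))
B [223.5  45.5  21. ] [ 452. -363.   44.] (array([ 452.56883178, -359.37090251,   44.21205462]), np.float64(5.219308261158577))
E [213.5 110.5  17.4] [ 531. -356.   44.] (array([ 531.12358382, -354.39376143,   47.56450504]), np.float64(2.035076069702452))
C [200.5 165.5  18. ] [ 602. -353.   44.] (array([ 602.91224616, -351.67880968,   44.26602039]), np.float64(2.135105072142776))
D [260.5 184.5  17.1] [ 605. -269.   44.] (array([ 605.55153132, -267.86764396,   43.04390535]), np.float64(4.548881474584818))
knob [345.5  90.5  23.4] [ 458. -206.   78.] (array([ 458.20789437, -205.87647721,   75.15964074]), np.float64(2.2802581699272424))
spout [ 509.53194496 -194.01366498   50.        ] handle [ 405.92614194 -215.97903367   45.        ]
pack [array([513., -74.,  46.]), array([531., -10.,  46.]), array([590., -30.,  46.]), array([ 568., -100.,   46.])]
```

Emit:
{"op": "drive_tool", "data": {"targets": [[[-0.05, 0, 0.1], 0], [[-0.1, 0.01, 0.2], 0], [[-0.15, 0.01, 0.3], 0], [[-0.2, 0.02, 0.4], 0], [[-0.25, 0.02, 0.5], 0], [[-0.3, 0.03, 0.6], 0], [[-0.35, 0.03, 0.7], 0], [[-0.4, 0.034, 0.8], 0], [[-0.415, 0.034, 0.9], 0], [[-0.415, 0.034, 1.0], 0]], "hand": 66, "force": 12}}

```text
time: 7.7
position: [604.5, -269.0, 219.7]
tool_rot: [3.142, -0.0, -2.85]
ft_force: [0.4, 0.0, -0.5]
width: 66.0
grasp_force: 0.0
```

Emit:
{"op": "drive_tool", "data": {"targets": [[[0, 0, 0.1], 0], [[0, 0, 0.2], 0], [[0, 0, 0.3], 0], [[0, 0, 0.4], 0], [[0, 0, 0.5], 0], [[0, 0, 0.6], 0], [[0, 0, 0.7], 0], [[0, 0, 0.8], 0], [[0, 0, 0.9], 0], [[0, 0, 1.0], 0]]}}

```text
time: 8.95
position: [604.4, -269.1, 119.8]
tool_rot: [-3.142, 0.0, -2.85]
ft_force: [-0.2, 0.5, -0.2]
width: 66.2
grasp_force: 0.0
```

Run:
```python
from h import *
p=camera_params("wrist");cv2.imwrite("pics/w2.png",snapshot("wrist"))
s=get_state();print(s["position"],s["time"])
a=camera_params("scene");b=camera_params("side")
for uv in((263,182),(347,160),(299,241),(404,208)): print(uv,atz(a,uv,64).round())
for uv in((222,146),(243,194)): print(uv,atz(b,uv,64).round())
print("cup D rim px",proj(p,[[605+24*np.cos(t),-268.5+24*np.sin(t),44] for t in np.arange(0,6.28,1.57)]).round())
```

```text
[ 603.6613234  -268.7876176   118.21885625] 9.0
(263, 182) [507.  16.  64.]
(347, 160) [455. 326.  64.]
(299, 241) [782.  20.  64.]
(404, 208) [739. 349.  64.]
(222, 146) [434. 312.  64.]
(243, 194) [459. -35.  64.]
cup D rim px [[251. 228.]
 [290. 208.]
 [269. 170.]
 [229. 191.]]
```

View pics/w2.png

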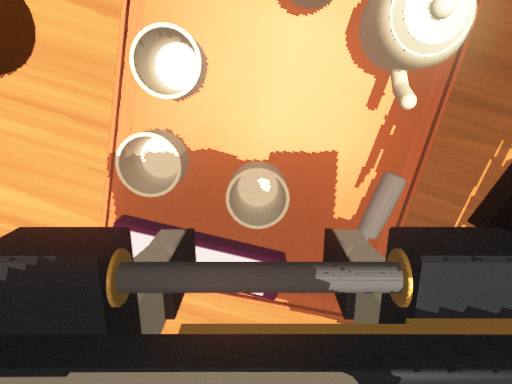

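The cup's rim is centred at (258,193), between the fingers. The prediction was about 4 mm off, along the harmless axis. Now I descend, grip and lift.

Emit:
{"op": "drive_tool", "data": {"targets": [[[0.02, 0, 0.1], 0], [[0.03, 0, 0.2], 0], [[0.03, 0, 0.3], 0], [[0.03, 0, 0.4], 0], [[0.03, 0, 0.5], 0], [[0.03, 0, 0.6], 0], [[0.03, 0, 0.7], 0], [[0.03, 0, 0.8], 0], [[0.03, 0, 0.855], 0], [[0.03, 0, 0.855], 0]]}}

```text
time: 10.25
position: [601.3, -269.9, 34.4]
tool_rot: [3.141, -0.001, -2.85]
ft_force: [-0.4, 0.2, -1.1]
width: 66.2
grasp_force: 0.0
```

Emit:
{"op": "drive_tool", "data": {"targets": [[[0, 0, 0], 0], [[0, 0, 0], 0], [[0, 0, 0], 0], [[0, 0, 0], 0], [[0, 0, 0], 0], [[0, 0, -0.1], 0], [[0, 0, -0.3], 0], [[0, 0, -0.5], 0], [[0, 0, -0.7], 0], [[0, 0, -0.9], 0]], "hand": 36, "force": 12}}

```text
time: 11.5
position: [601.3, -269.9, 126.0]
tool_rot: [3.141, -0.0, -2.85]
ft_force: [-0.1, -1.0, -0.6]
width: 46.9
grasp_force: 12.0
```

Emit:
{"op": "drive_tool", "data": {"targets": [[[-0.03, 0.09, -0.04], 0], [[-0.06, 0.17, -0.08], 0], [[-0.09, 0.26, -0.12], 0], [[-0.12, 0.34, -0.16], 0], [[-0.15, 0.43, -0.2], 0], [[-0.18, 0.52, -0.24], 0], [[-0.21, 0.6, -0.28], 0], [[-0.24, 0.69, -0.32], 0], [[-0.27, 0.77, -0.36], 0], [[-0.3, 0.86, -0.4], 0]]}}

```text
time: 12.75
position: [605.6, -178.4, 165.2]
tool_rot: [-3.142, 0.0, -2.85]
ft_force: [0.1, -0.0, -0.8]
width: 46.4
grasp_force: 12.0
```

Emit:
{"op": "drive_tool", "data": {"targets": [[[-0.03, 0.09, -0.04], 0], [[-0.06, 0.17, -0.08], 0], [[-0.09, 0.26, -0.12], 0], [[-0.12, 0.34, -0.16], 0], [[-0.15, 0.43, -0.2], 0], [[-0.18, 0.52, -0.24], 0], [[-0.21, 0.6, -0.28], 0], [[-0.24, 0.69, -0.32], 0], [[-0.27, 0.77, -0.36], 0], [[-0.3, 0.86, -0.4], 0]]}}

```text
time: 14.0
position: [609.6, -87.4, 205.2]
tool_rot: [3.142, -0.0, -2.85]
ft_force: [-0.3, -0.4, -0.3]
width: 47.0
grasp_force: 12.0
```

Emit:
{"op": "drive_tool", "data": {"targets": [[[-0.03, 0.09, -0.04], 0], [[-0.06, 0.17, -0.08], 0], [[-0.09, 0.26, -0.12], 0], [[-0.12, 0.34, -0.16], 0], [[-0.15, 0.43, -0.2], 0], [[-0.18, 0.52, -0.24], 0], [[-0.21, 0.6, -0.28], 0], [[-0.24, 0.69, -0.32], 0], [[-0.27, 0.77, -0.36], 0], [[-0.3, 0.86, -0.4], 0]]}}

```text
time: 15.25
position: [613.6, 3.6, 245.2]
tool_rot: [3.142, -0.0, -2.85]
ft_force: [-0.2, 0.5, -0.7]
width: 46.9
grasp_force: 12.0
```

Emit:
{"op": "drive_tool", "data": {"targets": [[[-0.03, 0.09, -0.04], 0], [[-0.06, 0.17, -0.08], 0], [[-0.09, 0.26, -0.12], 0], [[-0.12, 0.34, -0.16], 0], [[-0.15, 0.43, -0.2], 0], [[-0.18, 0.52, -0.24], 0], [[-0.21, 0.6, -0.28], 0], [[-0.24, 0.69, -0.32], 0], [[-0.27, 0.77, -0.36], 0], [[-0.3, 0.86, -0.4], 0]]}}

```text
time: 16.5
position: [617.5, 94.6, 285.2]
tool_rot: [-3.142, -0.0, -2.85]
ft_force: [0.6, 0.9, -0.8]
width: 46.8
grasp_force: 12.0
```

Emit:
{"op": "drive_tool", "data": {"targets": [[[-0.03, 0.09, -0.04], 0], [[-0.06, 0.17, -0.08], 0], [[-0.09, 0.26, -0.12], 0], [[-0.12, 0.34, -0.16], 0], [[-0.15, 0.43, -0.2], 0], [[-0.18, 0.52, -0.24], 0], [[-0.21, 0.6, -0.28], 0], [[-0.24, 0.69, -0.32], 0], [[-0.27, 0.77, -0.36], 0], [[-0.3, 0.86, -0.4], 0]]}}

```text
time: 17.75
position: [621.6, 185.6, 325.2]
tool_rot: [-3.142, -0.0, -2.85]
ft_force: [-0.0, -0.0, -0.4]
width: 46.7
grasp_force: 12.0
```

Run:
```python
from h import *
s=get_state();p=camera_params("wrist");cv2.imwrite("pics/w3.png",snapshot("wrist"));np.save("w3.npy",p["cam_to_world"]);print(s["position"],s["tool_rot"],s["ft_force"],s["time"])
```

```text
[621.55361187 185.60186608 325.20616467] [-3.14155117e+00 -3.76083294e-05 -2.84981699e+00] [-0.04000541 -0.03102469 -0.40373437] 17.75
```

View pics/w3.png

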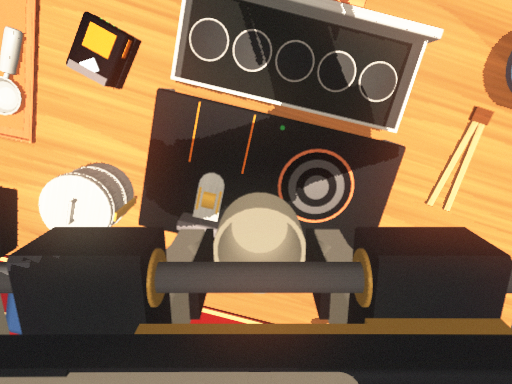

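The wrist view shows the drawer rings at (209,40), (252,51), (295,61), (337,71) and (378,81). The plate is at (316,184). The deck's front edge runs from (161,90) to (404,147), and the entry lines are at (195,131) and (249,144).

Run:
```python
from h import *
p=camera_params("wrist")
r=[atz(p,u,14) for u in((209,40),(252,51),(295,61),(337,71),(378,81))]
for x in r: print(x.round(1))
d=r[4]-r[0];print("ring span",np.linalg.norm(d),"yaw",np.arctan2(-d[0],d[1]))
q=[atz(p,u,74) for u in((161,90),(404,147))];d=q[1]-q[0];print(q,np.linalg.norm(d),"yaw",np.arctan2(-d[0],d[1]))
print("plate",atz(p,(316,184),77))
L=[atz(p,u,74) for u in((200,101),(190,161),(255,115),(243,173))];print("lines",np.round(L,1))
print("entry mid",np.mean(L,0)); 
print("wall top/back/front", [atz(p,u,48).round() for u in((174,78),(395,128))],[atz(p,u,64).round() for u in((185,0),(440,33))])
print("pack", [atz(p,x,46).round(1) for x in((89,14),(141,38),(115,88),(67,64))])
a=camera_params("scene");b=camera_params("side")
print("plate tri",tri([(p,(316,184)),(a,(358,188)),(b,(274,144))]))
```

```text
[500.9  81.9  14. ]
[497.4 139.7  14. ]
[492.7 198.2  14. ]
[488.4 256.3  14. ]
[484.4 313.9  14. ]
ring span 232.60653011526668 yaw 0.07088219343306944
[array([576.94231939,  51.23299635,  74.        ]), array([556.26101733, 356.20839765,  74.        ])] 305.67582771949316 yaw 0.06770935440248849
plate [632.33970347 266.13859548  77.        ]
lines [[575.8  98.8  74. ]
 [650.5 104.3  74. ]
 [572.4 166.8  74. ]
 [646.1 172.7  74. ]]
entry mid [611.1904839  135.67440605  74.        ]
wall top/back/front [array([560.,  57.,  48.]), array([537., 347.,  48.])] [array([474.,  54.,  64.]), array([421., 347.,  64.])]
pack [array([518.3, -57.1,  46. ]), array([526.2,   7.5,  46. ]), array([593.2, -12.7,  46. ]), array([582.2, -74.6,  46. ])]
plate tri (array([634.15777757, 264.30328048,  77.91842869]), np.float64(3.9337136592659943))
```

Emit:
{"op": "drive_tool", "data": {"targets": [[[0.1, 0.1, 0.09], -0.08], [[0.2, 0.2, 0.18], -0.16], [[0.3, 0.3, 0.27], -0.24], [[0.4, 0.4, 0.36], -0.32], [[0.5, 0.5, 0.45], -0.4], [[0.6, 0.6, 0.54], -0.48], [[0.7, 0.7, 0.63], -0.56], [[0.8, 0.8, 0.72], -0.6], [[0.9, 0.9, 0.81], -0.644], [[0.945, 1.0, 0.9], -0.644]]}}

```text
time: 19.05
position: [501.8, 254.0, 234.9]
tool_rot: [-3.141, 0.0, -1.502]
ft_force: [0.0, -0.5, -0.3]
width: 46.6
grasp_force: 12.0
```

Emit:
{"op": "drive_tool", "data": {"targets": [[[-0.06, 0.01, 0.1], 0], [[-0.12, 0.03, 0.2], 0], [[-0.2, 0.05, 0.3], 0], [[-0.3, 0.07, 0.4], 0], [[-0.4, 0.09, 0.5], 0], [[-0.5, 0.11, 0.6], 0], [[-0.6, 0.13, 0.7], 0], [[-0.605, 0.136, 0.8], 0], [[-0.605, 0.136, 0.9], 0], [[-0.605, 0.136, 1.0], 0]]}}

```text
time: 20.3
position: [484.5, 312.8, 134.3]
tool_rot: [3.142, -0.0, -1.501]
ft_force: [0.3, -0.7, -1.3]
width: 46.3
grasp_force: 12.0
```

Run:
```python
from h import *
s=get_state();p=camera_params("wrist");cv2.imwrite("pics/w4.png",snapshot("wrist"));print(s["position"],s["tool_rot"],s["time"])
print(totool([484.4,313.9,44],-1.5,s))
```

```text
[484.50885731 312.76483843 134.31719051] [ 3.14156639e+00 -5.86601767e-05 -1.50123128e+00] 20.3
(array([-0.011,  0.   ,  0.903]), np.float64(-0.001), 'halfturn', np.float64(1.499))
```

View pics/w4.png

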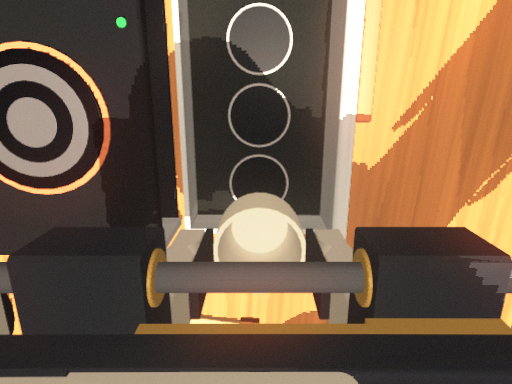

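Run:
```python
from h import *
p=camera_params("wrist")
for k in range(-2,3): print(k,proj(p,[[492.7-58*k*.0708,198.2+58*k*.9975,14]]).round())
print("endwall top",proj(p,[[492.7-145*.0708,198.2+145*.9975,48]]).round())
for uv in((259,39),(259,115),(259,183)): print(atz(p,uv,14).round())
```

```text
-2 [[ 257. -140.]]
-1 [[257. -42.]]
0 [[258.  43.]]
1 [[258. 119.]]
2 [[258. 186.]]
endwall top [[258. 232.]]
[492. 195.  14.]
[488. 253.  14.]
[484. 311.  14.]
```

The prediction matches: the ring at (259,183) is slot +2, right below the cup. I place it.

Emit:
{"op": "drive_tool", "data": {"targets": [[[0, 0, 0.12], 0], [[0, 0, 0.24], 0], [[0, 0, 0.36], 0], [[0, 0, 0.48], 0], [[0, 0, 0.6], 0], [[0, 0, 0.7], 0], [[0, 0, 0.8], 0], [[0, 0, 0.86], 0], [[0, 0, 0.895], 0], [[0, 0, 0.895], 0]]}}

```text
time: 21.6
position: [484.6, 313.1, 45.6]
tool_rot: [-3.141, 0.0, -1.501]
ft_force: [0.1, 0.1, -1.0]
width: 46.5
grasp_force: 12.0
```

Emit:
{"op": "drive_tool", "data": {"targets": [[[0, 0, 0], 0], [[0, 0, 0], 0], [[0, 0, 0], 0], [[0, 0, -0.1], 0], [[0, 0, -0.3], 0], [[0, 0, -0.5], 0], [[0.1, 0, -0.7], 0], [[0.3, 0, -0.8], 0], [[0.6, 0, -0.9], 0], [[0.95, 0, -1.0], 0]], "hand": 58}}

```text
time: 22.85
position: [490.8, 216.7, 145.8]
tool_rot: [3.141, -0.0, -1.501]
ft_force: [0.8, 0.0, -0.1]
width: 57.8
grasp_force: 0.0
```

Run:
```python
from h import *
s=get_state();print(s["position"],s["tool_rot"],s["time"])
for n,g in dict(C=(602,-352.5),E=(531,-355),B=(452,-362),A=(442.5,-277.5)).items(): print(n,totool([*g,180],-1.5,s))
```

```text
[490.78484927 216.66163349 145.78010097] [ 3.14132212e+00 -1.12369094e-04 -1.50067133e+00] 22.85
C (array([ 5.756, -0.711, -0.342]), np.float64(-0.0), 'halfturn', np.float64(1.5))
E (array([ 5.731e+00, -1.000e-03, -3.420e-01]), np.float64(-0.0), 'halfturn', np.float64(1.5))
B (array([ 5.745,  0.792, -0.341]), np.float64(-0.0), 'halfturn', np.float64(1.5))
A (array([ 4.896,  0.828, -0.341]), np.float64(-0.0), 'halfturn', np.float64(1.5))
```

```bash
cat >> h.py <<'E'
def ax(yaw): return np.array([[np.cos(yaw),np.sin(yaw),0],[np.sin(yaw),-np.cos(yaw),0],[0,0,-1.]])
def plan(goal,yaw,first):
    """first call: shift `first` (tool units) with the turn; then n equal calls in the turned frame"""
    s=get_state();y0=s["tool_rot"][2];p=s["position"]+100*ax(y0).T@np.array(first)
    t=-(yaw-y0);t=(t+np.pi)%(2*np.pi)-np.pi
    d=ax(yaw)@(np.array(goal)-p)/100;n=int(np.ceil(np.abs(d).max()-1e-3))
    print("turn",round(t/np.radians(120),3),"then",n,"x",(d/n).round(3))
E
python3 - <<'E'
from h import *
plan([442.5,-277.5,150],-2.3,[1,0,-.3])
plan([442.5,-277.5,150],-2.3,[1,.5,-.3])
E
```

```text
turn 0.382 then 4 x [ 0.827 -0.554  0.064]
turn 0.382 then 3 x [ 0.984 -0.855  0.086]
```

Emit:
{"op": "drive_tool", "data": {"targets": [[[0.1, 0.05, -0.03], 0.04], [[0.2, 0.1, -0.06], 0.08], [[0.3, 0.15, -0.09], 0.12], [[0.4, 0.2, -0.12], 0.16], [[0.5, 0.25, -0.15], 0.2], [[0.6, 0.3, -0.18], 0.24], [[0.7, 0.35, -0.21], 0.28], [[0.8, 0.4, -0.24], 0.32], [[0.9, 0.45, -0.27], 0.36], [[1.0, 0.5, -0.3], 0.382]]}}

```text
time: 24.1
position: [447.6, 113.8, 175.6]
tool_rot: [3.141, -0.0, -2.303]
ft_force: [-0.2, -0.3, 0.5]
width: 58.3
grasp_force: 0.0
```

Emit:
{"op": "drive_tool", "data": {"targets": [[[0.1, -0.09, 0.01], 0], [[0.2, -0.17, 0.02], 0], [[0.3, -0.26, 0.03], 0], [[0.4, -0.34, 0.03], 0], [[0.5, -0.43, 0.04], 0], [[0.6, -0.52, 0.05], 0], [[0.7, -0.6, 0.06], 0], [[0.8, -0.69, 0.07], 0], [[0.9, -0.77, 0.08], 0], [[0.984, -0.855, 0.086], 0]]}}

```text
time: 25.35
position: [446.2, -16.2, 166.8]
tool_rot: [-3.142, -0.0, -2.301]
ft_force: [0.7, 0.4, 0.3]
width: 58.2
grasp_force: 0.0
```

Emit:
{"op": "drive_tool", "data": {"targets": [[[0.1, -0.09, 0.01], 0], [[0.2, -0.17, 0.02], 0], [[0.3, -0.26, 0.03], 0], [[0.4, -0.34, 0.03], 0], [[0.5, -0.43, 0.04], 0], [[0.6, -0.52, 0.05], 0], [[0.7, -0.6, 0.06], 0], [[0.8, -0.69, 0.07], 0], [[0.9, -0.77, 0.08], 0], [[0.984, -0.855, 0.086], 0]]}}

```text
time: 26.6
position: [444.2, -146.5, 158.2]
tool_rot: [3.142, -0.0, -2.301]
ft_force: [1.1, 0.1, -0.4]
width: 58.3
grasp_force: 0.0
```

Emit:
{"op": "drive_tool", "data": {"targets": [[[0.1, -0.09, 0.01], 0], [[0.2, -0.17, 0.02], 0], [[0.3, -0.26, 0.03], 0], [[0.4, -0.34, 0.03], 0], [[0.5, -0.43, 0.04], 0], [[0.6, -0.52, 0.05], 0], [[0.7, -0.6, 0.06], 0], [[0.8, -0.69, 0.07], 0], [[0.9, -0.77, 0.08], 0], [[0.984, -0.855, 0.086], 0]]}}

```text
time: 27.85
position: [442.3, -276.9, 149.6]
tool_rot: [3.141, -0.0, -2.301]
ft_force: [-0.2, -0.3, 0.3]
width: 58.1
grasp_force: 0.0
```

```bash
cat >> h.py <<'E'
def rims(img,p,z=44,rmm=24):
    """cup-rim circles seen by the wrist camera, as world points on plane z"""
    g=cv2.GaussianBlur(cv2.cvtColor(img,cv2.COLOR_BGR2GRAY),(5,5),0)[:232]
    r=p["intrinsics"][0,0]*rmm/(p["cam_to_world"][2,3]-z)*1.03
    c=cv2.HoughCircles(g,cv2.HOUGH_GRADIENT,1,30,param1=80,param2=18,minRadius=int(r*.85),maxRadius=int(r*1.2))
    return [] if c is None else [(k.round(),atz(p,k[:2],z).round(1)[:2]) for k in c[0]]
E
python3 - <<'E'
from h import *
s=get_state();p=camera_params("wrist");im=snapshot("wrist");cv2.imwrite("pics/w5.png",im);print(s["position"],s["tool_rot"],s["time"])
for k in rims(im,p): print(*k)
for n,g in dict(C=(602,-352.5),E=(531,-355),B=(452,-362),A=(442.5,-277.5)).items(): print(n,proj(p,[[*g,44]]))
E
```

```text
[ 442.25395464 -276.86789232  149.57938688] [ 3.14149091e+00 -7.38019119e-05 -2.30118784e+00] 27.85
[258. 186.  28.] [ 440.8 -279. ]
[154. 106.  29.] [ 458.9 -382.3]
[434. 136.  30.] [ 308.4 -216.1]
[118. 188.  28.] [ 530.7 -356.1]
[312.   6.  27.] [ 321.8 -353. ]
C [[ 66.16802083 243.63293642]]
E [[118.2284991  189.61952535]]
B [[178.24321415 119.22378403]]
A [[258.25135888 188.09593311]]
```

View pics/w5.png

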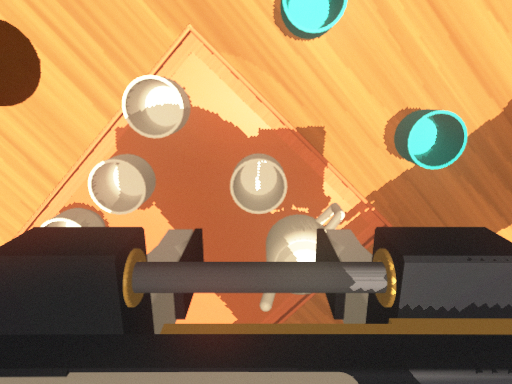

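Cup B has been knocked to about (459,-382), at pixel (154,106). Cup A is under the gripper, at (258,186). I grip A.

Emit:
{"op": "drive_tool", "data": {"targets": [[[0.014, 0, 0.1], 0], [[0.014, 0, 0.2], 0], [[0.014, 0, 0.3], 0], [[0.014, 0, 0.4], 0], [[0.014, 0, 0.5], 0], [[0.014, 0, 0.6], 0], [[0.014, 0, 0.7], 0], [[0.014, 0, 0.8], 0], [[0.014, 0, 0.9], 0], [[0.014, 0, 1.0], 0]], "hand": 62}}

```text
time: 29.15
position: [441.4, -277.1, 49.0]
tool_rot: [-3.142, -0.0, -2.301]
ft_force: [0.2, 0.1, 0.9]
width: 62.4
grasp_force: 0.0
```

Emit:
{"op": "drive_tool", "data": {"targets": [[[0, 0, 0.08], 0], [[0, 0, 0.155], 0], [[0, 0, 0.155], 0], [[0, 0, 0.155], 0], [[0, 0, 0.155], 0], [[0, 0, 0.155], 0], [[0, 0, 0.155], 0], [[0, 0, 0.155], 0], [[0, 0, 0.155], 0], [[0, 0, 0.155], 0]]}}

```text
time: 30.4
position: [441.4, -277.0, 34.2]
tool_rot: [3.142, 0.0, -2.301]
ft_force: [-0.6, 0.5, 0.4]
width: 62.0
grasp_force: 0.0
```

Emit:
{"op": "drive_tool", "data": {"targets": [[[0, 0, 0], 0], [[0, 0, 0], 0], [[0, 0, 0], 0], [[0, 0, 0], 0], [[0, 0, -0.1], 0], [[0, 0, -0.3], 0], [[0, 0, -0.5], 0], [[0, 0, -0.7], 0], [[0, 0, -0.85], 0], [[0, 0, -1.0], 0]], "hand": 36}}

```text
time: 31.65
position: [441.3, -277.0, 135.1]
tool_rot: [3.142, 0.0, -2.301]
ft_force: [-0.2, -0.8, -0.4]
width: 46.8
grasp_force: 12.0
```

Run:
```python
from h import *
s=get_state();print(s["position"],s["width"],s["grasp_force"],s["time"])
g=[488.4,255.8,110]
plan(g,-1.5,[0,0,0]); 
d=ax(-2.3)@(np.array(g)-s["position"])/100;print("all in -2.3 frame",d)
```

```text
[ 441.2515249  -276.98775523  135.06516228] 46.836689308506834 11.999907195568085 31.65
turn -0.383 then 6 x [-0.88  -0.141  0.042]
all in -2.3 frame [-4.28716504  3.19824842  0.25065162]
```

Emit:
{"op": "drive_tool", "data": {"targets": [[[-0.1, 0.08, 0], 0], [[-0.2, 0.16, 0], 0], [[-0.3, 0.24, 0], 0], [[-0.4, 0.32, 0], 0], [[-0.5, 0.4, 0], 0], [[-0.6, 0.48, 0], 0], [[-0.7, 0.56, 0], 0], [[-0.8, 0.64, 0], 0], [[-0.9, 0.72, 0], 0], [[-1.0, 0.8, 0], 0]]}}

```text
time: 32.9
position: [448.6, -148.4, 134.2]
tool_rot: [-3.142, 0.0, -2.301]
ft_force: [0.2, 0.5, 0.0]
width: 46.9
grasp_force: 12.0
```

Emit:
{"op": "drive_tool", "data": {"targets": [[[-0.1, 0.08, 0], 0], [[-0.2, 0.16, 0], 0], [[-0.3, 0.24, 0], 0], [[-0.4, 0.32, 0], 0], [[-0.5, 0.4, 0], 0], [[-0.6, 0.48, 0], 0], [[-0.7, 0.56, 0], 0], [[-0.8, 0.64, 0], 0], [[-0.9, 0.72, 0], 0], [[-1.0, 0.8, 0], 0]]}}

```text
time: 34.15
position: [455.7, -20.4, 134.2]
tool_rot: [-3.142, 0.0, -2.301]
ft_force: [0.6, -0.1, -0.6]
width: 46.9
grasp_force: 12.0
```

Emit:
{"op": "drive_tool", "data": {"targets": [[[-0.1, 0.08, 0], 0], [[-0.2, 0.16, 0], 0], [[-0.3, 0.24, 0], 0], [[-0.4, 0.32, 0], 0], [[-0.5, 0.4, 0], 0], [[-0.6, 0.48, 0], 0], [[-0.7, 0.56, 0], 0], [[-0.8, 0.64, 0], 0], [[-0.9, 0.72, 0], 0], [[-1.0, 0.8, 0], 0]]}}

```text
time: 35.4
position: [462.8, 107.4, 134.2]
tool_rot: [-3.142, -0.0, -2.301]
ft_force: [1.0, -0.2, -0.5]
width: 47.0
grasp_force: 12.0
```

Emit:
{"op": "drive_tool", "data": {"targets": [[[-0.1, 0.08, 0], -0.04], [[-0.2, 0.16, 0], -0.08], [[-0.3, 0.24, 0], -0.12], [[-0.4, 0.32, 0], -0.16], [[-0.5, 0.4, 0], -0.2], [[-0.6, 0.48, 0], -0.24], [[-0.7, 0.56, 0], -0.28], [[-0.8, 0.64, 0], -0.32], [[-0.9, 0.72, 0], -0.36], [[-1.0, 0.8, 0], -0.383]]}}

```text
time: 36.65
position: [469.8, 235.3, 134.1]
tool_rot: [3.142, -0.0, -1.497]
ft_force: [0.7, -0.3, -1.3]
width: 47.0
grasp_force: 12.0
```

Run:
```python
from h import *
s=get_state();print(s["position"],s["width"],s["time"]);print(totool([488.2,255,45],-1.5,s))
p=camera_params("wrist");im=snapshot("wrist");cv2.imwrite("pics/w6.png",im)
```

```text
[469.79941473 235.28320542 134.09877057] 46.998136811172024 36.65
(array([-0.183, -0.198,  0.891]), np.float64(0.001), 'halfturn', np.float64(-1.499))
```

Emit:
{"op": "drive_tool", "data": {"targets": [[[-0.06, -0.07, 0], 0], [[-0.12, -0.14, 0], 0], [[-0.183, -0.198, 0.05], 0], [[-0.183, -0.198, 0.2], 0], [[-0.183, -0.198, 0.35], 0], [[-0.183, -0.198, 0.5], 0], [[-0.183, -0.198, 0.65], 0], [[-0.183, -0.198, 0.8], 0], [[-0.183, -0.198, 0.89], 0], [[-0.183, -0.198, 0.89], 0]]}}

```text
time: 37.95
position: [488.2, 254.0, 44.7]
tool_rot: [3.141, -0.001, -1.499]
ft_force: [-0.4, 0.2, -0.0]
width: 46.9
grasp_force: 12.0
```

Emit:
{"op": "drive_tool", "data": {"targets": [[[0, 0, 0], 0], [[0, 0, 0], 0], [[0, 0, 0], 0], [[0, 0, -0.1], 0], [[0, 0, -0.3], 0], [[0, 0, -0.5], 0], [[0.2, 0.1, -0.7], 0], [[0.4, 0.2, -0.85], 0], [[0.7, 0.3, -0.95], 0], [[1.0, 0.4, -1.0], 0]], "hand": 58}}

```text
time: 39.2
position: [455.6, 150.9, 146.7]
tool_rot: [-3.14, 0.001, -1.498]
ft_force: [-0.1, -0.3, -0.2]
width: 58.3
grasp_force: 0.0
```

Run:
```python
from h import *
s=get_state();print(s["position"],s["time"])
plan([459,-382,150],-2.3,[1,0,0])
plan([459,-382,150],-2.3,[1,.3,0])
```

```text
[455.62973491 150.928216   146.6532125 ] 39.2
turn 0.383 then 4 x [ 0.814 -0.714 -0.008]
turn 0.383 then 4 x [ 0.76  -0.767 -0.008]
```

Emit:
{"op": "drive_tool", "data": {"targets": [[[0.1, 0, 0], 0.04], [[0.2, 0, 0], 0.08], [[0.3, 0, 0], 0.12], [[0.4, 0, 0], 0.16], [[0.5, 0, 0], 0.2], [[0.6, 0, 0], 0.24], [[0.7, 0, 0], 0.28], [[0.8, 0, 0], 0.32], [[0.9, 0, 0], 0.36], [[1.0, 0, 0], 0.383]]}}

```text
time: 40.45
position: [462.9, 51.4, 145.9]
tool_rot: [-3.141, 0.001, -2.303]
ft_force: [0.4, 0.3, -0.6]
width: 57.9
grasp_force: 0.0
```

Emit:
{"op": "drive_tool", "data": {"targets": [[[0.08, -0.07, 0], 0], [[0.16, -0.14, 0], 0], [[0.24, -0.21, 0], 0], [[0.33, -0.29, 0], 0], [[0.41, -0.36, 0], 0], [[0.49, -0.43, 0], 0], [[0.57, -0.5, 0], 0], [[0.65, -0.57, 0], 0], [[0.73, -0.64, 0], 0], [[0.814, -0.714, 0], 0]]}}

```text
time: 41.7
position: [461.6, -57.2, 145.2]
tool_rot: [3.142, 0.0, -2.301]
ft_force: [0.9, -0.6, 0.9]
width: 58.3
grasp_force: 0.0
```

Emit:
{"op": "drive_tool", "data": {"targets": [[[0.08, -0.07, 0], 0], [[0.16, -0.14, 0], 0], [[0.24, -0.21, 0], 0], [[0.33, -0.29, 0], 0], [[0.41, -0.36, 0], 0], [[0.49, -0.43, 0], 0], [[0.57, -0.5, 0], 0], [[0.65, -0.57, 0], 0], [[0.73, -0.64, 0], 0], [[0.814, -0.714, 0], 0]]}}

```text
time: 42.95
position: [460.5, -165.5, 145.2]
tool_rot: [-3.142, 0.0, -2.301]
ft_force: [0.4, -0.1, -0.2]
width: 58.1
grasp_force: 0.0
```

Emit:
{"op": "drive_tool", "data": {"targets": [[[0.08, -0.07, 0], 0], [[0.16, -0.14, 0], 0], [[0.24, -0.21, 0], 0], [[0.33, -0.29, 0], 0], [[0.41, -0.36, 0], 0], [[0.49, -0.43, 0], 0], [[0.57, -0.5, 0], 0], [[0.65, -0.57, 0], 0], [[0.73, -0.64, 0], 0], [[0.814, -0.714, 0], 0]]}}

```text
time: 44.2
position: [459.4, -273.8, 145.2]
tool_rot: [-3.142, 0.0, -2.301]
ft_force: [0.5, 0.2, -0.4]
width: 58.1
grasp_force: 0.0
```

Emit:
{"op": "drive_tool", "data": {"targets": [[[0.08, -0.07, 0], 0], [[0.16, -0.14, 0], 0], [[0.24, -0.21, 0], 0], [[0.33, -0.29, 0], 0], [[0.41, -0.36, 0], 0], [[0.49, -0.43, 0], 0], [[0.57, -0.5, 0], 0], [[0.65, -0.57, 0], 0], [[0.73, -0.64, 0], 0], [[0.814, -0.714, 0], 0]], "hand": 64}}

```text
time: 45.45
position: [458.3, -382.1, 145.2]
tool_rot: [-3.142, 0.0, -2.301]
ft_force: [0.3, -0.4, -0.1]
width: 64.0
grasp_force: 0.0
```

Run:
```python
from h import *
s=get_state();p=camera_params("wrist");im=snapshot("wrist");cv2.imwrite("pics/w7.png",im);print(s["position"],s["tool_rot"],s["time"])
for k in rims(im,p): print(*k,totool([*k[1],34.3],-2.3,s)[0])
for n,g in dict(C=(602,-352.5),E=(531,-355),B=(459,-382)).items(): print(n,proj(p,[[*g,44]]))
```

```text
[ 458.3306308  -382.05595124  145.16574396] [-3.14158172e+00  4.30282889e-05 -2.30104160e+00] 45.45
[416.  90.  31.] [ 316.6 -361.6] [0.793 1.192 1.109]
[258. 190.  29.] [ 459.6 -382.5] [-0.005 -0.012  1.109]
C [[164.32626383 313.0005078 ]]
E [[218.12959015 264.73679399]]
B [[258.43055576 190.4264861 ]]
```

Emit:
{"op": "drive_tool", "data": {"targets": [[[0, 0, 0.1], 0], [[0, -0.005, 0.2], 0], [[0, -0.01, 0.3], 0], [[0, -0.01, 0.4], 0], [[0, -0.01, 0.5], 0], [[0, -0.01, 0.6], 0], [[0, -0.01, 0.7], 0], [[0, -0.01, 0.8], 0], [[0, -0.01, 0.9], 0], [[0, -0.01, 1.0], 0]]}}

```text
time: 46.75
position: [459.1, -382.0, 44.5]
tool_rot: [-3.142, 0.0, -2.301]
ft_force: [0.2, -0.4, -1.1]
width: 64.2
grasp_force: 0.0
```

Emit:
{"op": "drive_tool", "data": {"targets": [[[0, 0, 0.08], 0], [[0, 0, 0.11], 0], [[0, 0, 0.11], 0], [[0, 0, 0.11], 0], [[0, 0, 0.11], 0], [[0, 0, 0.11], 0], [[0, 0, 0.11], 0], [[0, 0, 0.11], 0], [[0, 0, 0.11], 0], [[0, 0, 0.11], 0]]}}

```text
time: 48.0
position: [459.1, -382.0, 34.1]
tool_rot: [3.142, -0.0, -2.301]
ft_force: [0.4, 0.5, 0.4]
width: 63.9
grasp_force: 0.0
```

Emit:
{"op": "drive_tool", "data": {"targets": [[[0, 0, 0], 0], [[0, 0, 0], 0], [[0, 0, 0], 0], [[0, 0, 0], 0], [[0, 0, -0.15], 0], [[0, 0, -0.4], 0], [[-0.1, 0.1, -0.65], 0], [[-0.25, 0.25, -0.9], 0], [[-0.5, 0.45, -1.0], 0], [[-0.8, 0.7, -1.0], 0]], "hand": 36}}

```text
time: 49.25
position: [461.0, -275.4, 136.3]
tool_rot: [-3.139, 0.001, -2.302]
ft_force: [0.5, 0.5, -0.8]
width: 46.8
grasp_force: 12.0
```

Run:
```python
from h import *
s=get_state();print(s["position"],s["width"],s["time"])
g=[492.5,197,135]
print("all in -2.3 frame",ax(-2.3)@(np.array(g)-s["position"])/100)
```

```text
[ 461.00137409 -275.35227924  136.30575935] 46.78498604629751 49.25
all in -2.3 frame [-3.73222336  2.91228308  0.01305759]
```

Emit:
{"op": "drive_tool", "data": {"targets": [[[-0.09, 0.07, 0], 0], [[-0.19, 0.15, 0], 0], [[-0.28, 0.22, 0], 0], [[-0.37, 0.29, 0], 0], [[-0.47, 0.36, 0], 0], [[-0.56, 0.44, 0], 0], [[-0.65, 0.51, 0], 0], [[-0.75, 0.58, 0], 0], [[-0.84, 0.66, 0], 0], [[-0.933, 0.728, 0], 0]]}}

```text
time: 50.5
position: [468.3, -156.8, 134.2]
tool_rot: [-3.142, 0.0, -2.301]
ft_force: [0.1, -1.0, -0.9]
width: 46.7
grasp_force: 12.0
```

Emit:
{"op": "drive_tool", "data": {"targets": [[[-0.09, 0.07, 0], 0], [[-0.19, 0.15, 0], 0], [[-0.28, 0.22, 0], 0], [[-0.37, 0.29, 0], 0], [[-0.47, 0.36, 0], 0], [[-0.56, 0.44, 0], 0], [[-0.65, 0.51, 0], 0], [[-0.75, 0.58, 0], 0], [[-0.84, 0.66, 0], 0], [[-0.933, 0.728, 0], 0]]}}

```text
time: 51.75
position: [476.3, -38.8, 134.2]
tool_rot: [3.142, 0.0, -2.301]
ft_force: [0.9, 0.4, -0.4]
width: 47.1
grasp_force: 12.0
```

Emit:
{"op": "drive_tool", "data": {"targets": [[[-0.09, 0.07, 0], 0], [[-0.19, 0.15, 0], 0], [[-0.28, 0.22, 0], 0], [[-0.37, 0.29, 0], 0], [[-0.47, 0.36, 0], 0], [[-0.56, 0.44, 0], 0], [[-0.65, 0.51, 0], 0], [[-0.75, 0.58, 0], 0], [[-0.84, 0.66, 0], 0], [[-0.933, 0.728, 0], 0]]}}

```text
time: 53.0
position: [484.3, 79.3, 134.2]
tool_rot: [-3.142, 0.0, -2.301]
ft_force: [0.1, -0.7, -0.5]
width: 46.9
grasp_force: 12.0
```

Emit:
{"op": "drive_tool", "data": {"targets": [[[-0.09, 0.07, 0], -0.04], [[-0.19, 0.15, 0], -0.08], [[-0.28, 0.22, 0], -0.12], [[-0.37, 0.29, 0], -0.16], [[-0.47, 0.36, 0], -0.2], [[-0.56, 0.44, 0], -0.24], [[-0.65, 0.51, 0], -0.28], [[-0.75, 0.58, 0], -0.32], [[-0.86, 0.67, 0], -0.36], [[-0.933, 0.728, 0], -0.383]]}}

```text
time: 54.25
position: [492.3, 197.4, 134.1]
tool_rot: [3.142, -0.0, -1.497]
ft_force: [-0.4, 0.1, -0.9]
width: 47.0
grasp_force: 12.0
```

Run:
```python
from h import *
s=get_state();print(s["position"],s["width"],s["time"]);print(totool([492.5,197,45],-1.5,s))
```

```text
[492.29731129 197.43779465 134.09617363] 47.01245738346486 54.25
(array([ 0.004, -0.002,  0.891]), np.float64(0.002), 'halfturn', np.float64(-1.498))
```

Emit:
{"op": "drive_tool", "data": {"targets": [[[0, 0, 0.12], 0], [[0, 0, 0.24], 0], [[0, 0, 0.36], 0], [[0, 0, 0.48], 0], [[0, 0, 0.6], 0], [[0, 0, 0.7], 0], [[0, 0, 0.8], 0], [[0, 0, 0.86], 0], [[0, 0, 0.893], 0], [[0, 0, 0.893], 0]]}}

```text
time: 55.5
position: [492.3, 196.6, 44.8]
tool_rot: [3.142, -0.0, -1.499]
ft_force: [0.5, 0.1, -0.4]
width: 46.9
grasp_force: 12.0
```

Emit:
{"op": "drive_tool", "data": {"targets": [[[0, 0, 0], 0], [[0, 0, 0], 0], [[0, 0, 0], 0], [[0, 0, -0.1], 0], [[0, 0, -0.3], 0], [[0, 0, -0.5], 0], [[0.2, 0.05, -0.7], 0], [[0.4, 0.1, -0.8], 0], [[0.7, 0.15, -0.85], 0], [[1.0, 0.2, -0.88], 0]], "hand": 58}}

```text
time: 56.75
position: [479.1, 94.0, 133.3]
tool_rot: [-3.141, 0.0, -1.499]
ft_force: [0.8, -0.6, 0.2]
width: 58.0
grasp_force: 0.0
```

Run:
```python
from h import *
s=get_state();print(s["position"],s["time"])
plan([531,-355.5,132],-2.3,[1,-.1,0])
```

```text
[479.10431904  94.03900639 133.31637049] 56.75
turn 0.383 then 3 x [ 0.794 -0.865  0.004]
```

Emit:
{"op": "drive_tool", "data": {"targets": [[[0.1, -0.01, 0], 0.04], [[0.2, -0.02, 0], 0.08], [[0.3, -0.03, 0], 0.12], [[0.4, -0.04, 0], 0.16], [[0.5, -0.05, 0], 0.2], [[0.6, -0.06, 0], 0.24], [[0.7, -0.07, 0], 0.28], [[0.8, -0.08, 0], 0.32], [[0.9, -0.09, 0], 0.36], [[1.0, -0.1, 0], 0.383]]}}

```text
time: 58.0
position: [496.3, -4.5, 132.9]
tool_rot: [3.141, -0.0, -2.303]
ft_force: [-0.0, -0.6, -0.8]
width: 58.3
grasp_force: 0.0
```

Emit:
{"op": "drive_tool", "data": {"targets": [[[0.08, -0.09, 0], 0], [[0.16, -0.17, 0], 0], [[0.24, -0.26, 0], 0], [[0.32, -0.35, 0], 0], [[0.4, -0.43, 0], 0], [[0.48, -0.52, 0], 0], [[0.56, -0.6, 0], 0], [[0.63, -0.69, 0], 0], [[0.71, -0.78, 0], 0], [[0.794, -0.865, 0], 0]]}}

```text
time: 59.25
position: [508.2, -121.3, 132.8]
tool_rot: [3.142, -0.0, -2.301]
ft_force: [-0.4, 0.5, -0.1]
width: 58.1
grasp_force: 0.0
```

Emit:
{"op": "drive_tool", "data": {"targets": [[[0.08, -0.09, 0], 0], [[0.16, -0.17, 0], 0], [[0.24, -0.26, 0], 0], [[0.32, -0.35, 0], 0], [[0.4, -0.43, 0], 0], [[0.48, -0.52, 0], 0], [[0.56, -0.6, 0], 0], [[0.63, -0.69, 0], 0], [[0.71, -0.78, 0], 0], [[0.794, -0.865, 0], 0]]}}

```text
time: 60.5
position: [519.7, -238.2, 132.8]
tool_rot: [3.142, -0.0, -2.301]
ft_force: [-0.4, -0.1, -0.3]
width: 57.9
grasp_force: 0.0
```

Emit:
{"op": "drive_tool", "data": {"targets": [[[0.08, -0.09, 0], 0], [[0.16, -0.17, 0], 0], [[0.24, -0.26, 0], 0], [[0.32, -0.35, 0], 0], [[0.4, -0.43, 0], 0], [[0.48, -0.52, 0], 0], [[0.56, -0.6, 0], 0], [[0.63, -0.69, 0], 0], [[0.71, -0.78, 0], 0], [[0.794, -0.865, 0], 0]], "hand": 62}}

```text
time: 61.75
position: [531.2, -355.0, 132.8]
tool_rot: [3.142, -0.0, -2.301]
ft_force: [-0.2, -0.4, -0.6]
width: 62.0
grasp_force: 0.0
```

Run:
```python
from h import *
s=get_state();p=camera_params("wrist");im=snapshot("wrist");cv2.imwrite("pics/w8.png",im);print(s["position"],s["tool_rot"],s["time"])
for k in rims(im,p): print(*k,totool([*k[1],34.3],-2.3,s)[0])
for n,g in dict(C=(602,-352.5),E=(531,-355)).items(): print(n,proj(p,[[*g,44]]))
```

```text
[ 531.23276227 -354.99779352  132.82257697] [ 3.14156955e+00 -7.35896851e-06 -2.30106476e+00] 61.75
[258. 190.  30.] [ 530.2 -357.9] [ 0.029 -0.012  0.985]
C [[197.62088102 250.64884576]]
E [[259.21119682 193.80194916]]
```

Emit:
{"op": "drive_tool", "data": {"targets": [[[0.01, 0, 0.12], 0], [[0.025, -0.01, 0.24], 0], [[0.025, -0.01, 0.36], 0], [[0.025, -0.01, 0.48], 0], [[0.025, -0.01, 0.6], 0], [[0.025, -0.01, 0.72], 0], [[0.025, -0.01, 0.84], 0], [[0.025, -0.01, 0.94], 0], [[0.025, -0.01, 0.985], 0], [[0.025, -0.01, 0.985], 0]]}}

```text
time: 63.05
position: [530.1, -356.7, 34.1]
tool_rot: [3.141, -0.0, -2.301]
ft_force: [0.5, 0.5, 0.1]
width: 62.1
grasp_force: 0.0
```

Emit:
{"op": "drive_tool", "data": {"targets": [[[0, 0, 0], 0], [[0, 0, 0], 0], [[0, 0, 0], 0], [[0, 0, 0], 0], [[0, 0, -0.15], 0], [[0, 0, -0.4], 0], [[-0.1, 0.1, -0.65], 0], [[-0.25, 0.25, -0.9], 0], [[-0.5, 0.5, -1.0], 0], [[-0.8, 0.8, -1.0], 0]], "hand": 36}}

```text
time: 64.3
position: [524.5, -243.3, 136.4]
tool_rot: [-3.139, 0.001, -2.302]
ft_force: [0.6, 0.4, -0.5]
width: 46.8
grasp_force: 12.0
```

Run:
```python
from h import *
s=get_state();print(s["position"],s["width"],s["time"])
g=[497,139.5,135]
print("all in -2.3 frame",ax(-2.3)@(np.array(g)-s["position"])/100)
```

```text
[ 524.52452673 -243.27111245  136.40977872] 46.77187282126434 64.3
all in -2.3 frame [-2.67095481  2.75556397  0.01409779]
```

Emit:
{"op": "drive_tool", "data": {"targets": [[[-0.09, 0.09, 0], 0], [[-0.18, 0.18, 0], 0], [[-0.27, 0.28, 0], 0], [[-0.36, 0.37, 0], 0], [[-0.44, 0.46, 0], 0], [[-0.53, 0.55, 0], 0], [[-0.62, 0.64, 0], 0], [[-0.71, 0.74, 0], 0], [[-0.8, 0.83, 0], 0], [[-0.889, 0.919, 0], 0]]}}

```text
time: 65.55
position: [514.8, -115.3, 134.4]
tool_rot: [-3.141, 0.0, -2.301]
ft_force: [-0.3, -0.9, -0.9]
width: 46.9
grasp_force: 12.0
```

Emit:
{"op": "drive_tool", "data": {"targets": [[[-0.09, 0.09, 0], 0], [[-0.18, 0.18, 0], 0], [[-0.27, 0.28, 0], 0], [[-0.36, 0.37, 0], 0], [[-0.44, 0.46, 0], 0], [[-0.53, 0.55, 0], 0], [[-0.62, 0.64, 0], 0], [[-0.71, 0.74, 0], 0], [[-0.8, 0.83, 0], 0], [[-0.889, 0.919, 0], 0]]}}

```text
time: 66.8
position: [505.6, 12.2, 134.4]
tool_rot: [-3.142, 0.0, -2.301]
ft_force: [0.3, 0.2, -0.2]
width: 46.6
grasp_force: 12.0
```

Emit:
{"op": "drive_tool", "data": {"targets": [[[-0.09, 0.09, 0], -0.04], [[-0.18, 0.18, 0], -0.08], [[-0.27, 0.28, 0], -0.12], [[-0.36, 0.37, 0], -0.16], [[-0.44, 0.46, 0], -0.2], [[-0.53, 0.55, 0], -0.24], [[-0.62, 0.64, 0], -0.28], [[-0.71, 0.74, 0], -0.32], [[-0.82, 0.84, 0], -0.36], [[-0.889, 0.919, 0], -0.384]]}}

```text
time: 68.05
position: [496.4, 139.8, 134.4]
tool_rot: [-3.142, 0.0, -1.495]
ft_force: [0.4, 0.1, -0.1]
width: 46.6
grasp_force: 12.0
```

Run:
```python
from h import *
s=get_state();print(s["position"],s["width"],s["time"]);print(totool([497,139.5,45],-1.5,s))
```

```text
[496.40351512 139.77511909 134.35034381] 46.61766707718455 68.05
(array([ 0.003, -0.006,  0.894]), np.float64(0.003), 'halfturn', np.float64(-1.497))
```

Emit:
{"op": "drive_tool", "data": {"targets": [[[0, -0.006, 0.12], 0], [[0, -0.006, 0.24], 0], [[0, -0.006, 0.36], 0], [[0, -0.006, 0.48], 0], [[0, -0.006, 0.6], 0], [[0, -0.006, 0.7], 0], [[0, -0.006, 0.8], 0], [[0, -0.006, 0.86], 0], [[0, -0.006, 0.896], 0], [[0, -0.006, 0.896], 0]]}}

```text
time: 69.3
position: [497.4, 139.0, 44.9]
tool_rot: [-3.141, 0.0, -1.497]
ft_force: [0.4, 0.4, -0.9]
width: 46.7
grasp_force: 12.0
```

Emit:
{"op": "drive_tool", "data": {"targets": [[[0, 0, 0], 0], [[0, 0, 0], 0], [[0, 0, 0], 0], [[0, 0, -0.1], 0], [[0, 0, -0.3], 0], [[0, 0, -0.5], 0], [[0.2, -0.05, -0.7], 0], [[0.4, -0.1, -0.8], 0], [[0.7, -0.15, -0.85], 0], [[1.0, -0.2, -0.88], 0]], "hand": 58}}

```text
time: 70.55
position: [524.9, 40.0, 134.0]
tool_rot: [-3.14, 0.0, -1.496]
ft_force: [0.3, 0.1, -0.0]
width: 57.8
grasp_force: 0.0
```

Run:
```python
from h import *
s=get_state();print(s["position"],s["time"])
plan([602,-353,132],-2.3,[1,-.5,0])
```

```text
[524.85839565  39.99568635 134.0351196 ] 70.55
turn 0.384 then 3 x [ 0.694 -0.709  0.007]
```

Emit:
{"op": "drive_tool", "data": {"targets": [[[0.1, -0.05, 0], 0.04], [[0.2, -0.1, 0], 0.08], [[0.3, -0.15, 0], 0.12], [[0.4, -0.2, 0], 0.16], [[0.5, -0.25, 0], 0.2], [[0.6, -0.3, 0], 0.24], [[0.7, -0.35, 0], 0.28], [[0.8, -0.4, 0], 0.32], [[0.9, -0.45, 0], 0.36], [[1.0, -0.5, 0], 0.384]]}}

```text
time: 71.8
position: [582.0, -55.8, 133.4]
tool_rot: [-3.141, 0.0, -2.303]
ft_force: [-0.7, -0.6, -0.2]
width: 57.9
grasp_force: 0.0
```

Emit:
{"op": "drive_tool", "data": {"targets": [[[0.07, -0.07, 0], 0], [[0.14, -0.14, 0], 0], [[0.21, -0.21, 0], 0], [[0.28, -0.28, 0], 0], [[0.35, -0.35, 0], 0], [[0.42, -0.42, 0], 0], [[0.49, -0.49, 0], 0], [[0.56, -0.57, 0], 0], [[0.63, -0.64, 0], 0], [[0.694, -0.709, 0], 0]]}}

```text
time: 73.05
position: [588.2, -155.1, 132.7]
tool_rot: [3.142, -0.0, -2.301]
ft_force: [0.6, 0.2, -1.0]
width: 57.9
grasp_force: 0.0
```

Emit:
{"op": "drive_tool", "data": {"targets": [[[0.07, -0.07, 0], 0], [[0.14, -0.14, 0], 0], [[0.21, -0.21, 0], 0], [[0.28, -0.28, 0], 0], [[0.35, -0.35, 0], 0], [[0.42, -0.42, 0], 0], [[0.49, -0.49, 0], 0], [[0.56, -0.57, 0], 0], [[0.63, -0.64, 0], 0], [[0.694, -0.709, 0], 0]]}}

```text
time: 74.3
position: [594.7, -254.1, 132.7]
tool_rot: [3.142, -0.0, -2.301]
ft_force: [-0.4, 0.6, -0.5]
width: 57.8
grasp_force: 0.0
```

Emit:
{"op": "drive_tool", "data": {"targets": [[[0.07, -0.07, 0], 0], [[0.14, -0.14, 0], 0], [[0.21, -0.21, 0], 0], [[0.28, -0.28, 0], 0], [[0.35, -0.35, 0], 0], [[0.42, -0.42, 0], 0], [[0.49, -0.49, 0], 0], [[0.56, -0.57, 0], 0], [[0.63, -0.64, 0], 0], [[0.694, -0.709, 0], 0]], "hand": 62}}

```text
time: 75.55
position: [601.2, -353.1, 132.7]
tool_rot: [3.142, -0.0, -2.301]
ft_force: [-1.3, 0.5, 0.9]
width: 61.9
grasp_force: 0.0
```

Run:
```python
from h import *
s=get_state();p=camera_params("wrist");im=snapshot("wrist");cv2.imwrite("pics/w9.png",im);print(s["position"],s["tool_rot"],s["time"])
for k in rims(im,p): print(*k,totool([*k[1],34.3],-2.3,s)[0])
for n,g in dict(C=(602,-352.5)).items(): print(n,proj(p,[[*g,44]]))
```

```text
[ 601.24244365 -353.08929322  132.71075948] [ 3.14150193e+00 -3.90720584e-06 -2.30121386e+00] 75.55
[256. 194.  30.] [ 602.4 -354.7] [ 0.004 -0.019  0.984]
C [[258.7867793 195.1520151]]
```

Emit:
{"op": "drive_tool", "data": {"targets": [[[0, -0.015, 0.1], 0.06], [[0, -0.015, 0.22], 0.13], [[0, -0.015, 0.34], 0.19], [[0, -0.015, 0.46], 0.19], [[0, -0.015, 0.58], 0.19], [[0, -0.015, 0.7], 0.19], [[0, -0.015, 0.82], 0.19], [[0, -0.015, 0.93], 0.19], [[0, -0.015, 0.985], 0.19], [[0, -0.015, 0.985], 0.19]]}}

```text
time: 76.85
position: [602.2, -353.4, 33.8]
tool_rot: [3.141, -0.001, -2.699]
ft_force: [0.8, -0.9, 0.0]
width: 62.2
grasp_force: 0.0
```

Emit:
{"op": "drive_tool", "data": {"targets": [[[0, 0, 0], 0], [[0, 0, 0], 0], [[0, 0, 0], 0], [[0, 0, 0], 0], [[0, 0, -0.15], 0], [[0, 0, -0.4], 0], [[-0.05, 0.1, -0.65], -0.05], [[-0.15, 0.25, -0.9], -0.1], [[-0.3, 0.5, -1.0], -0.15], [[-0.5, 0.8, -1.0], -0.19]], "hand": 36}}

```text
time: 78.1
position: [613.8, -259.4, 136.6]
tool_rot: [-3.139, 0.001, -2.299]
ft_force: [0.6, -1.1, -0.2]
width: 47.0
grasp_force: 12.0
```

Run:
```python
from h import *
s=get_state();print(s["position"],s["tool_rot"],s["width"],s["time"])
g=[500.8,82,135]
print("all in -2.3 frame",ax(-2.3)@(np.array(g)-s["position"])/100)
```

```text
[ 613.83584294 -259.41741769  136.55280497] [-3.13924738e+00  1.41137284e-03 -2.29886971e+00] 47.01689329796486 78.1
all in -2.3 frame [-1.79283676  3.11769656  0.01552805]
```

Emit:
{"op": "drive_tool", "data": {"targets": [[[-0.06, 0.1, 0], 0], [[-0.12, 0.2, 0], 0], [[-0.18, 0.3, 0], 0], [[-0.24, 0.4, 0], 0], [[-0.3, 0.5, 0], 0], [[-0.36, 0.6, 0], 0], [[-0.42, 0.7, 0], 0], [[-0.48, 0.8, 0], 0], [[-0.54, 0.9, 0], 0], [[-0.6, 1.0, 0], 0]]}}

```text
time: 79.35
position: [578.6, -147.5, 134.3]
tool_rot: [-3.142, 0.0, -2.301]
ft_force: [-0.1, 0.4, 0.3]
width: 47.0
grasp_force: 12.0
```

Emit:
{"op": "drive_tool", "data": {"targets": [[[-0.06, 0.1, 0], 0], [[-0.12, 0.2, 0], 0], [[-0.18, 0.3, 0], 0], [[-0.24, 0.4, 0], 0], [[-0.3, 0.5, 0], 0], [[-0.36, 0.6, 0], 0], [[-0.42, 0.7, 0], 0], [[-0.48, 0.8, 0], 0], [[-0.54, 0.9, 0], 0], [[-0.6, 1.0, 0], 0]]}}

```text
time: 80.6
position: [544.1, -36.2, 134.3]
tool_rot: [-3.142, -0.0, -2.301]
ft_force: [-0.6, 0.0, -0.6]
width: 46.7
grasp_force: 12.0
```

Emit:
{"op": "drive_tool", "data": {"targets": [[[-0.06, 0.1, 0], -0.04], [[-0.12, 0.2, 0], -0.08], [[-0.18, 0.3, 0], -0.12], [[-0.24, 0.4, 0], -0.16], [[-0.3, 0.5, 0], -0.2], [[-0.36, 0.6, 0], -0.24], [[-0.42, 0.7, 0], -0.28], [[-0.48, 0.8, 0], -0.32], [[-0.54, 0.9, 0], -0.36], [[-0.6, 1.0, 0], -0.384]]}}

```text
time: 81.85
position: [509.6, 75.2, 134.3]
tool_rot: [-3.142, 0.0, -1.495]
ft_force: [-0.5, 0.8, -0.9]
width: 46.6
grasp_force: 12.0
```

Run:
```python
from h import *
s=get_state();print(s["position"],s["width"],s["time"]);print(totool([500.9,82,45],-1.5,s))
```

```text
[509.55097026  75.22563777 134.29589623] 46.60189085052169 81.85
(array([-0.074,  0.081,  0.893]), np.float64(0.002), 'halfturn', np.float64(-1.498))
```

Emit:
{"op": "drive_tool", "data": {"targets": [[[-0.03, 0.04, 0.02], 0], [[-0.074, 0.081, 0.1], 0], [[-0.074, 0.081, 0.24], 0], [[-0.074, 0.081, 0.4], 0], [[-0.074, 0.081, 0.55], 0], [[-0.074, 0.081, 0.7], 0], [[-0.074, 0.081, 0.8], 0], [[-0.074, 0.081, 0.86], 0], [[-0.074, 0.081, 0.897], 0], [[-0.074, 0.081, 0.897], 0]]}}

```text
time: 83.1
position: [501.6, 81.4, 44.8]
tool_rot: [-3.141, 0.0, -1.497]
ft_force: [0.5, 0.2, -0.5]
width: 47.1
grasp_force: 12.0
```

Emit:
{"op": "drive_tool", "data": {"targets": [[[0, 0, 0], 0], [[0, 0, 0], 0], [[0, 0, 0], 0], [[0, 0, -0.1], 0], [[0, 0, -0.3], 0], [[0, 0, -0.5], 0], [[0.2, 0, -0.7], 0.05], [[0.4, 0, -0.85], 0.13], [[0.7, 0, -0.95], 0.21], [[1.0, 0, -1.0], 0.29]], "hand": 58}}

```text
time: 84.35
position: [509.0, -19.1, 146.1]
tool_rot: [-3.14, 0.001, -2.109]
ft_force: [0.0, 0.5, -0.4]
width: 57.8
grasp_force: 0.0
```

Run:
```python
from h import *
s=get_state();print(s["position"],s["tool_rot"],s["time"])
plan([458,-206,150],-2.93,[1,.2,0])
p=camera_params("wrist");im=snapshot("wrist");cv2.imwrite("pics/w10.png",im)
S=snapshot("scene");T=snapshot("side")
out=np.vstack([cv2.resize(S[140:260,110:420],None,fx=2,fy=2),cv2.resize(T[110:300,190:345],None,fx=2,fy=2).repeat(1,0)[:340,:].copy() if 0 else cv2.resize(T[120:290,190:345],(620,340))[:340]])
cv2.imwrite("pics/ab.png",out)
```

```text
[509.03904281 -19.09517726 146.14800412] [-3.14023810e+00  1.35494142e-03 -2.10905869e+00] 84.35
turn 0.392 then 2 x [ 0.032 -0.562 -0.019]
```

View pics/ab.png

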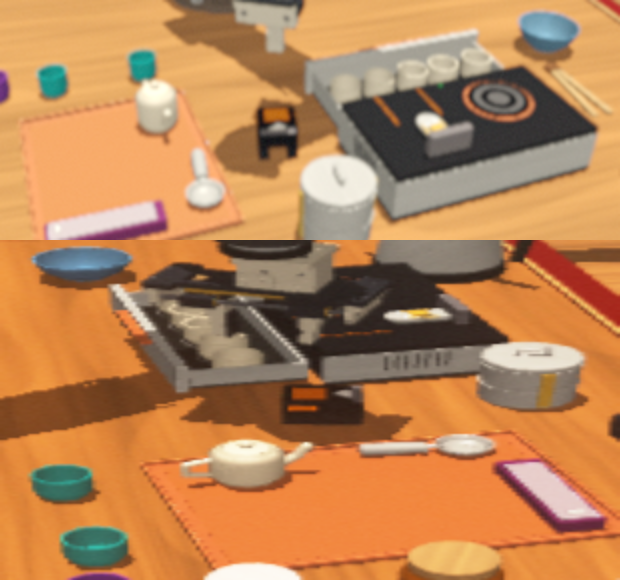

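All five cups stand upright in the drawer, and the pot is unmoved on the tray.

Emit:
{"op": "drive_tool", "data": {"targets": [[[0.1, 0.02, 0], 0.05], [[0.2, 0.04, 0], 0.1], [[0.3, 0.06, 0], 0.15], [[0.4, 0.08, 0], 0.2], [[0.5, 0.1, 0], 0.25], [[0.6, 0.12, 0], 0.3], [[0.7, 0.14, 0], 0.34], [[0.8, 0.16, 0], 0.38], [[0.9, 0.18, 0], 0.392], [[1.0, 0.2, 0], 0.392]], "hand": 82}}

```text
time: 85.75
position: [440.3, -94.4, 144.7]
tool_rot: [3.142, 0.0, -2.923]
ft_force: [0.0, -0.7, -0.4]
width: 82.3
grasp_force: 0.0
```

Emit:
{"op": "drive_tool", "data": {"targets": [[[0.003, -0.1, 0], 0], [[0.006, -0.2, 0], 0], [[0.01, -0.3, 0], 0], [[0.02, -0.4, 0], 0], [[0.03, -0.5, 0], 0], [[0.04, -0.6, 0], 0], [[0.05, -0.7, 0], 0], [[0.06, -0.8, 0], 0], [[0.06, -0.9, 0], 0], [[0.064, -1.0, 0], 0]]}}

```text
time: 87.0
position: [455.9, -194.1, 144.6]
tool_rot: [-3.142, 0.0, -2.925]
ft_force: [0.5, -0.2, 0.0]
width: 82.2
grasp_force: 0.0
```

Run:
```python
from h import *
s=get_state();p=camera_params("wrist");im=snapshot("wrist");cv2.imwrite("pics/w11.png",im);print(s["position"],s["tool_rot"],s["time"])
print(totool([458,-206,40],-2.93,s)); print("knob",proj(p,[[458,-206,78]]))
```

```text
[ 455.94931279 -194.06398889  144.56569388] [-3.14155468e+00  4.44671635e-05 -2.92515196e+00] 87.0
(array([ 0.006, -0.121,  1.046]), np.float64(0.002), 'halfturn', np.float64(-1.498))
knob [[242.44757164 201.78151977]]
```

View pics/w11.png

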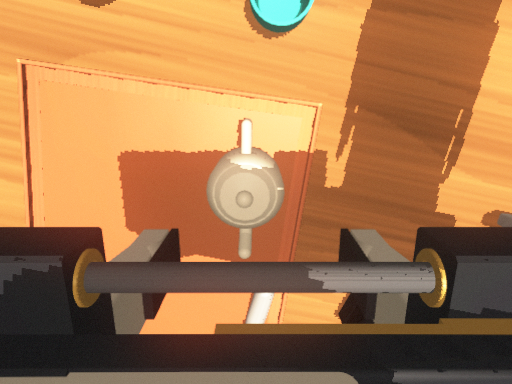

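Emit:
{"op": "drive_tool", "data": {"targets": [[[0.01, -0.05, 0.02], 0], [[0.02, -0.108, 0.05], 0], [[0.02, -0.108, 0.15], 0], [[0.02, -0.108, 0.27], 0], [[0.02, -0.108, 0.4], 0], [[0.02, -0.108, 0.55], 0], [[0.02, -0.108, 0.7], 0], [[0.02, -0.108, 0.85], 0], [[0.02, -0.108, 1.0], 0], [[0.02, -0.108, 1.0], 0]]}}

```text
time: 88.3
position: [455.1, -204.3, 43.1]
tool_rot: [3.141, -0.003, -2.925]
ft_force: [-0.4, -0.3, -0.6]
width: 82.1
grasp_force: 0.0
```

Emit:
{"op": "drive_tool", "data": {"targets": [[[0, 0, 0], 0], [[0, 0, 0], 0], [[0, 0, 0], 0], [[0, 0, 0], 0], [[0, 0, -0.1], 0], [[0, 0, -0.25], 0], [[0, 0.05, -0.45], 0], [[-0.1, 0.2, -0.65], 0], [[-0.2, 0.4, -0.85], 0], [[-0.35, 0.7, -1.0], 0]], "hand": 50, "force": 25}}

```text
time: 89.55
position: [475.4, -128.1, 146.4]
tool_rot: [-3.142, 0.001, -2.926]
ft_force: [0.3, -0.0, -2.7]
width: 60.1
grasp_force: 25.0
```

Run:
```python
from h import *
s=get_state();print(s["position"],s["tool_rot"],s["width"],s["time"])
print(totool([633,265.5,165],-2.5,s)); plan([633,265.5,165],-2.5,[-.5,.9,-.2])
```

```text
[ 475.41140123 -128.08788524  146.40065785] [-3.14151510e+00  1.38371099e-03 -2.92634234e+00] 60.089333343821174 89.55
(array([-2.38 ,  3.508, -0.183]), np.float64(-0.204), 'halfturn', np.float64(1.296))
turn -0.204 then 3 x [-0.93   0.532  0.005]
```

Emit:
{"op": "drive_tool", "data": {"targets": [[[-0.06, 0.09, -0.02], 0], [[-0.12, 0.18, -0.04], 0], [[-0.18, 0.26, -0.06], 0], [[-0.24, 0.35, -0.08], 0], [[-0.3, 0.44, -0.1], 0], [[-0.36, 0.53, -0.12], 0], [[-0.42, 0.61, -0.14], 0], [[-0.48, 0.7, -0.16], 0], [[-0.54, 0.79, -0.18], 0], [[-0.595, 0.877, -0.2], 0]]}}

```text
time: 90.8
position: [514.8, -29.4, 164.7]
tool_rot: [-3.142, 0.0, -2.925]
ft_force: [-0.5, 0.3, -2.1]
width: 60.0
grasp_force: 25.0
```

Emit:
{"op": "drive_tool", "data": {"targets": [[[-0.06, 0.09, 0], 0], [[-0.12, 0.18, 0], 0], [[-0.18, 0.26, 0], 0], [[-0.24, 0.35, 0], 0], [[-0.3, 0.44, 0], 0], [[-0.36, 0.53, 0], 0], [[-0.42, 0.61, 0], 0], [[-0.48, 0.7, 0], 0], [[-0.54, 0.79, 0], 0], [[-0.595, 0.877, 0], 0]]}}

```text
time: 92.05
position: [554.1, 69.1, 164.5]
tool_rot: [3.142, -0.0, -2.925]
ft_force: [0.5, 0.0, -2.7]
width: 59.8
grasp_force: 25.0
```

Emit:
{"op": "drive_tool", "data": {"targets": [[[-0.06, 0.09, 0], 0], [[-0.12, 0.18, 0], 0], [[-0.18, 0.26, 0], 0], [[-0.24, 0.35, 0], 0], [[-0.3, 0.44, 0], 0], [[-0.36, 0.53, 0], 0], [[-0.42, 0.61, 0], 0], [[-0.48, 0.7, 0], 0], [[-0.54, 0.79, 0], 0], [[-0.595, 0.877, 0], 0]]}}

```text
time: 93.3
position: [593.4, 167.5, 164.5]
tool_rot: [-3.142, -0.0, -2.925]
ft_force: [-0.4, 0.1, -3.1]
width: 59.9
grasp_force: 25.0
```

Emit:
{"op": "drive_tool", "data": {"targets": [[[-0.06, 0.09, 0], 0], [[-0.12, 0.18, 0], 0], [[-0.18, 0.26, 0], 0], [[-0.24, 0.35, 0], 0], [[-0.3, 0.44, 0], 0], [[-0.36, 0.53, 0], 0], [[-0.42, 0.61, 0], 0], [[-0.48, 0.7, 0], 0], [[-0.54, 0.79, 0], 0], [[-0.595, 0.877, 0], 0]]}}

```text
time: 94.55
position: [632.7, 265.9, 164.5]
tool_rot: [-3.142, -0.0, -2.925]
ft_force: [1.0, -0.1, -2.6]
width: 60.2
grasp_force: 25.0
```

Run:
```python
from h import *
s=get_state();p=camera_params("wrist");im=snapshot("wrist");cv2.imwrite("pics/w12.png",im);print(s["position"],s["tool_rot"],s["width"],s["time"])
print(totool([633,265.5,117],s["tool_rot"][2],s))
```

```text
[632.66252674 265.9140841  164.52803951] [-3.14158210e+00 -3.82512339e-05 -2.92518675e+00] 60.235136817826124 94.55
(array([-0.002, -0.005,  0.475]), np.float64(0.0), 'halfturn', np.float64(-1.5))
```

View pics/w12.png

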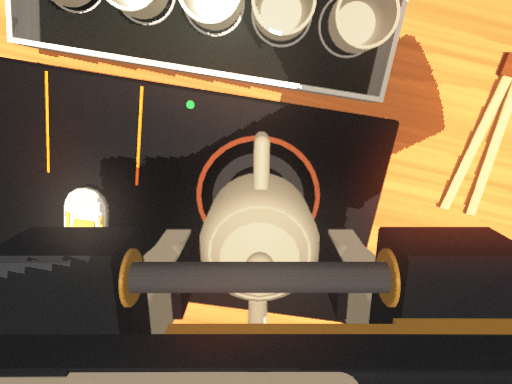

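Emit:
{"op": "drive_tool", "data": {"targets": [[[-0.02, -0.005, 0.05], 0], [[-0.02, -0.005, 0.12], 0], [[-0.02, -0.005, 0.2], 0], [[-0.02, -0.005, 0.28], 0], [[-0.02, -0.005, 0.35], 0], [[-0.02, -0.005, 0.4], 0], [[-0.02, -0.005, 0.44], 0], [[-0.02, -0.005, 0.455], 0], [[-0.02, -0.005, 0.465], 0], [[-0.02, -0.005, 0.465], 0]]}}

```text
time: 95.85
position: [634.6, 265.2, 118.3]
tool_rot: [3.141, 0.0, -2.925]
ft_force: [-0.1, 0.1, -2.5]
width: 60.2
grasp_force: 25.0
```

Emit:
{"op": "drive_tool", "data": {"targets": [[[0, 0, 0], 0], [[0, 0, 0], 0], [[0, 0, 0], 0], [[0, 0, -0.05], 0], [[0, 0, -0.15], 0], [[0, 0, -0.35], 0], [[0, 0, -0.55], 0], [[0, 0, -0.75], 0], [[0, 0, -0.9], 0], [[0, 0, -1.0], 0]], "hand": 84}}

```text
time: 97.1
position: [634.6, 265.3, 219.3]
tool_rot: [3.141, 0.001, -2.925]
ft_force: [-0.4, -0.2, 1.1]
width: 84.2
grasp_force: 0.0
```

Run:
```python
from h import *
s=get_state();p=camera_params("wrist");im=snapshot("wrist");cv2.imwrite("pics/w13.png",im);print(s["position"],s["tool_rot"],s["width"],s["ft_force"],s["time"])
c=np.array([492.4,197]);x=np.array([.9975,.07])
g=c-100*x;print(g); plan([*g,200],.07-np.pi,[1,0,0])
print("knob expected",proj(p,[[633,265.5,151]]))
```

```text
[634.64245726 265.27435351 219.33236617] [ 3.14114363e+00  1.00483209e-03 -2.92518433e+00] 84.19429873305583 [-0.39436824 -0.23382311  1.05369655] 97.1
[392.65 190.  ]
turn 0.07 then 2 x [ 0.741 -0.218  0.102]
knob expected [[259.81343492 199.66071578]]
```

Emit:
{"op": "drive_tool", "data": {"targets": [[[0.1, 0, 0], 0.01], [[0.2, 0, 0], 0.02], [[0.3, 0, 0], 0.03], [[0.4, 0, 0], 0.04], [[0.5, 0, 0], 0.05], [[0.6, 0, 0], 0.06], [[0.7, 0, 0], 0.07], [[0.8, 0, 0], 0.07], [[0.9, 0, 0], 0.07], [[1.0, 0, 0], 0.07]], "hand": 0}}

```text
time: 98.4
position: [536.2, 243.5, 218.1]
tool_rot: [3.142, 0.0, -3.072]
ft_force: [0.0, 0.6, -0.6]
width: 0.5
grasp_force: 0.0
```

Emit:
{"op": "drive_tool", "data": {"targets": [[[0.07, -0.02, 0.04], 0], [[0.15, -0.04, 0.08], 0], [[0.22, -0.06, 0.12], 0], [[0.3, -0.08, 0.16], 0], [[0.37, -0.1, 0.2], 0], [[0.44, -0.13, 0.24], 0], [[0.52, -0.15, 0.28], 0], [[0.59, -0.17, 0.32], 0], [[0.67, -0.19, 0.36], 0], [[0.741, -0.218, 0.4], 0]]}}

```text
time: 99.65
position: [463.9, 216.6, 177.8]
tool_rot: [3.142, 0.0, -3.072]
ft_force: [-0.2, 0.4, 0.0]
width: 0.3
grasp_force: 0.0
```

Emit:
{"op": "drive_tool", "data": {"targets": [[[0.1, -0.03, 0.04], 0], [[0.2, -0.06, 0.08], 0], [[0.3, -0.09, 0.12], 0], [[0.4, -0.12, 0.16], 0], [[0.5, -0.15, 0.2], 0], [[0.6, -0.18, 0.25], 0], [[0.7, -0.2, 0.3], 0], [[0.741, -0.218, 0.36], 0], [[0.741, -0.218, 0.43], 0], [[0.741, -0.218, 0.5], 0]]}}

```text
time: 100.9
position: [392.2, 190.0, 127.6]
tool_rot: [3.142, 0.0, -3.072]
ft_force: [-0.0, -0.4, -0.7]
width: 0.6
grasp_force: 0.0
```

Run:
```python
from h import *
s=get_state();p=camera_params("wrist");print(s["position"],s["tool_rot"],s["width"],s["time"])
print(totool([392.65,190,55],.07-np.pi,s))
cv2.imwrite("pics/ab2.png",np.vstack([cv2.resize(snapshot("scene")[120:260,200:420],None,fx=2.5,fy=2.5),cv2.resize(snapshot("side")[110:210,190:410],None,fx=2.5,fy=2.5)])[:600])
```

```text
[392.2377255  190.0358199  127.59602616] [ 3.14155284e+00  1.41665752e-04 -3.07175340e+00] 0.6306938242588065 100.9
(array([-0.004, -0.001,  0.726]), np.float64(-0.0), 'halfturn', np.float64(1.5))
```

View pics/ab2.png

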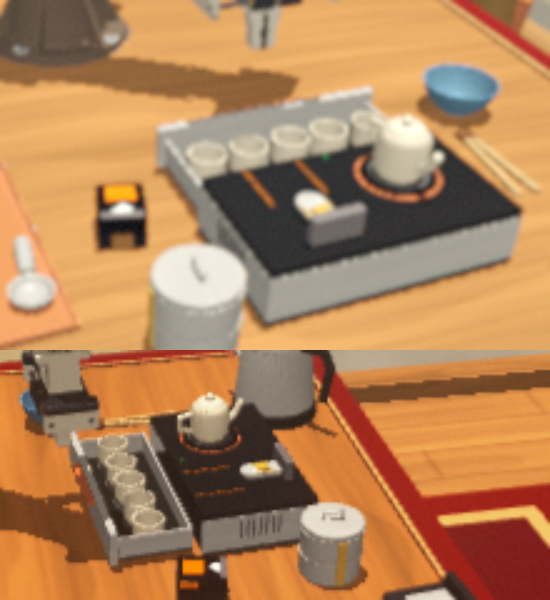

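Emit:
{"op": "drive_tool", "data": {"targets": [[[0, 0, 0.1], 0], [[0, 0, 0.2], 0], [[0, 0, 0.3], 0], [[0, 0, 0.4], 0], [[0, 0, 0.5], 0], [[0, 0, 0.6], 0], [[0, 0, 0.68], 0], [[0, 0, 0.726], 0], [[-0.03, 0, 0.726], 0], [[-0.06, 0, 0.726], 0]]}}

```text
time: 102.25
position: [398.4, 190.5, 55.7]
tool_rot: [3.141, 0.0, -3.072]
ft_force: [-1.3, -1.1, -0.3]
width: 0.1
grasp_force: 0.0
```

Emit:
{"op": "drive_tool", "data": {"targets": [[[-0.04, 0, 0], 0], [[-0.1, 0, 0], 0], [[-0.18, 0, 0], 0], [[-0.27, 0, 0], 0], [[-0.36, 0, 0], 0], [[-0.45, 0, 0], 0], [[-0.54, 0, 0], 0], [[-0.63, 0, 0], 0], [[-0.71, 0, 0], 0], [[-0.78, 0, 0], 0]]}}

```text
time: 103.5
position: [476.3, 195.6, 55.4]
tool_rot: [-3.141, -0.0, -3.072]
ft_force: [-1.8, -1.2, 2.3]
width: 0.2
grasp_force: 1.4
```

Run:
```python
from h import *
s=get_state();print(s["position"],s["ft_force"],s["time"])
cv2.imwrite("pics/ab3.png",np.vstack([cv2.resize(snapshot("scene")[120:260,200:420],None,fx=2.5,fy=2.5),cv2.resize(snapshot("side")[110:210,190:410],None,fx=2.5,fy=2.5)])[:600])
```

```text
[476.2925196  195.58645519  55.42383659] [-1.77516497 -1.15503626  2.25534084] 103.5
```

Emit:
{"op": "drive_tool", "data": {"targets": [[[-0.05, 0, 0], 0], [[-0.1, 0, 0], 0], [[-0.15, 0, 0], 0], [[-0.2, 0, 0], 0], [[-0.25, 0, 0], 0], [[-0.29, 0, 0], 0], [[-0.32, 0, 0], 0], [[-0.34, 0, 0], 0], [[-0.35, 0, 0], 0], [[-0.36, 0, 0], 0]]}}

```text
time: 104.85
position: [511.7, 198.2, 55.5]
tool_rot: [3.142, -0.0, -3.072]
ft_force: [-1.0, -0.2, -1.2]
width: 0.2
grasp_force: 0.5
```

Emit:
{"op": "drive_tool", "data": {"targets": [[[-0.01, 0, 0], 0], [[-0.02, 0, 0], 0], [[-0.03, 0, 0], 0], [[-0.04, 0, 0], 0], [[-0.05, 0, 0], 0], [[-0.06, 0, 0], 0], [[-0.07, 0, 0], 0], [[-0.08, 0, 0], 0], [[-0.09, 0, 0], 0], [[-0.1, 0, 0], 0]]}}

```text
time: 106.1
position: [521.8, 198.9, 55.4]
tool_rot: [-3.142, -0.0, -3.072]
ft_force: [-1.8, -0.8, 1.1]
width: 0.3
grasp_force: 0.5
```

Emit:
{"op": "drive_tool", "data": {"targets": [[[-0.01, 0, 0], 0], [[-0.02, 0, 0], 0], [[-0.03, 0, 0], 0], [[-0.04, 0, 0], 0], [[-0.05, 0, 0], 0], [[-0.06, 0, 0], 0], [[-0.07, 0, 0], 0], [[-0.08, 0, 0], 0], [[-0.08, 0, 0], 0], [[-0.08, 0, 0], 0]]}}

```text
time: 107.35
position: [529.9, 199.6, 55.5]
tool_rot: [3.141, 0.0, -3.072]
ft_force: [-0.1, 0.2, 0.7]
width: 0.4
grasp_force: 0.2
```

Emit:
{"op": "drive_tool", "data": {"targets": [[[-0.01, 0, 0], 0], [[-0.02, 0, 0], 0], [[-0.03, 0, 0], 0], [[-0.04, 0, 0], 0], [[-0.05, 0, 0], 0], [[-0.06, 0, 0], 0], [[-0.06, 0, 0], 0], [[-0.06, 0, 0], 0], [[-0.06, 0, 0], 0], [[-0.06, 0, 0], 0]]}}

```text
time: 108.6
position: [535.8, 200.0, 55.5]
tool_rot: [3.142, 0.0, -3.072]
ft_force: [0.3, -0.1, 0.1]
width: 0.5
grasp_force: 0.2
```

Run:
```python
from h import *
s=get_state();print(s["position"],s["ft_force"],s["time"])
im=snapshot("wrist");cv2.imwrite("pics/c.png",np.hstack([np.vstack([cv2.resize(snapshot("scene")[120:240,220:420],(400,240)),cv2.resize(snapshot("side")[110:210,200:400],(400,200))]),cv2.resize(im,(400,440))]))
```

```text
[535.76051414 199.95694895  55.49205225] [ 0.31891642 -0.10348432  0.13483438] 108.6
```

View pics/c.png

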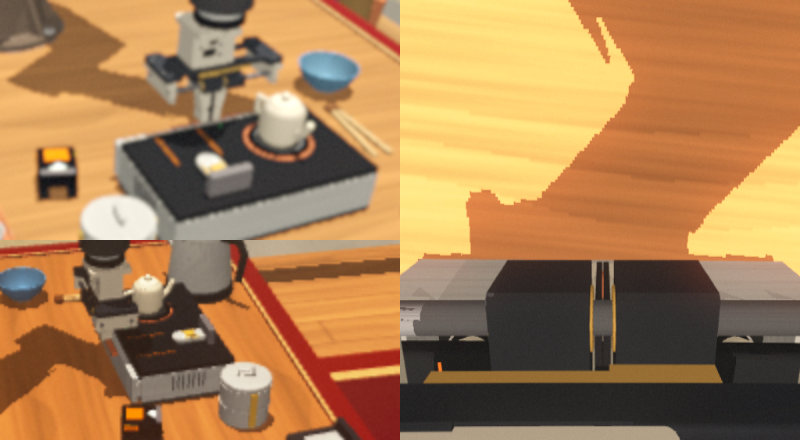

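The drawer looks nearly shut, and the pot is on the plate. I keep pushing until the force rises.

Emit:
{"op": "drive_tool", "data": {"targets": [[[-0.01, 0, 0], 0], [[-0.02, 0, 0], 0], [[-0.03, 0, 0], 0], [[-0.04, 0, 0], 0], [[-0.05, 0, 0], 0], [[-0.06, 0, 0], 0], [[-0.06, 0, 0], 0], [[-0.06, 0, 0], 0], [[-0.06, 0, 0], 0], [[-0.06, 0, 0], 0]]}}

```text
time: 110.0
position: [541.7, 200.3, 55.5]
tool_rot: [3.142, 0.0, -3.072]
ft_force: [-0.0, -0.2, 1.0]
width: 0.3
grasp_force: 0.2
```

Emit:
{"op": "drive_tool", "data": {"targets": [[[-0.01, 0, 0], 0], [[-0.02, 0, 0], 0], [[-0.03, 0, 0], 0], [[-0.04, 0, 0], 0], [[-0.05, 0, 0], 0], [[-0.06, 0, 0], 0], [[-0.06, 0, 0], 0], [[-0.06, 0, 0], 0], [[-0.06, 0, 0], 0], [[-0.06, 0, 0], 0]]}}

```text
time: 111.25
position: [545.0, 200.3, 55.2]
tool_rot: [-3.141, -0.004, -3.072]
ft_force: [-13.3, 3.2, 7.9]
width: 0.9
grasp_force: 7.2
```

Run:
```python
from h import *
s=get_state();print(s["position"],s["ft_force"])
a=camera_params("side");im=snapshot("side")
# panel edge in the side view: deck front corner vs panel, predicted pixels
for o in(0,-5,-10): print(o,proj(a,[[577+o,51,74],[577+o,51,64]]).round(1).tolist())
```

```text
[545.03055294 200.34051037  55.18191701] [-13.30245992   3.2395777    7.89952221]
0 [[270.9, 174.7], [270.8, 177.0]]
-5 [[269.5, 174.9], [269.5, 177.2]]
-10 [[268.2, 175.0], [268.1, 177.3]]
```

The force of 13 N at x=545 means the drawer is on its stop, so it is shut. Now I back off and go to look at the pack.

Emit:
{"op": "drive_tool", "data": {"targets": [[[0.05, 0, 0], 0], [[0.12, 0, 0], 0], [[0.2, 0, 0], 0], [[0.28, 0, 0], 0], [[0.3, -0.1, -0.1], 0], [[0.3, -0.25, -0.25], 0], [[0.3, -0.4, -0.4], 0], [[0.3, -0.6, -0.6], 0], [[0.3, -0.8, -0.8], 0], [[0.3, -1.0, -1.0], 0]]}}

```text
time: 112.55
position: [525.0, 97.3, 157.4]
tool_rot: [3.141, 0.001, -3.073]
ft_force: [0.6, -0.2, -0.6]
width: 0.2
grasp_force: 0.0
```

Emit:
{"op": "drive_tool", "data": {"targets": [[[-0.06, -0.1, -0.05], 0.02], [[-0.12, -0.2, -0.1], 0.04], [[-0.18, -0.3, -0.15], 0.06], [[-0.24, -0.4, -0.2], 0.08], [[-0.3, -0.5, -0.25], 0.1], [[-0.36, -0.6, -0.3], 0.12], [[-0.4, -0.7, -0.35], 0.14], [[-0.45, -0.8, -0.4], 0.16], [[-0.48, -0.9, -0.43], 0.17], [[-0.5, -1.0, -0.45], 0.17]], "hand": 84}}

```text
time: 113.8
position: [581.7, 2.0, 200.6]
tool_rot: [3.142, 0.0, 2.855]
ft_force: [0.6, -0.6, -0.4]
width: 83.7
grasp_force: 0.0
```

Run:
```python
from h import *
s=get_state();print(s["position"],s["tool_rot"],s["time"])
p=camera_params("wrist");im=snapshot("wrist");cv2.imwrite("pics/w15.png",im)
print(proj(p,[[518,-57,46],[526,7,46],[593,-13,46],[582,-75,46]]).round())
# dark body mask
hsv=cv2.cvtColor(im,cv2.COLOR_BGR2HSV);m=(hsv[...,2]<60).astype(np.uint8);m[228:]=0
n,l,st,c=cv2.connectedComponentsWithStats(m)
for i in range(1,n):
    if st[i,4]>300: print(st[i],c[i].round())
```

```text
[581.72889733   1.96246243 200.62124793] [3.14152416e+00 3.41353401e-05 2.85508421e+00] 113.8
[[180. 130.]
 [247. 118.]
 [248. 190.]
 [185. 197.]]
[ 304  116  140  112 6741] [369. 164.]
[ 448  144   64   84 3073] [489. 195.]
```

Run:
```python
import cv2,numpy as np
im=cv2.imread("pics/w15.png")
z=cv2.resize(im[80:230,130:330],(800,600),interpolation=cv2.INTER_CUBIC)
for i in range(0,800,100): cv2.putText(z,str(130+i//4),(i,12),0,.4,(0,255,0));cv2.line(z,(i,14),(i,24),(0,255,0))
for j in range(0,600,100): cv2.putText(z,str(80+j//4),(0,j+4),0,.4,(0,255,0));cv2.line(z,(24,j),(34,j),(0,255,0))
cv2.imwrite("pics/w15z.png",z)
```

```text
(no output)
```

View pics/w15z.png

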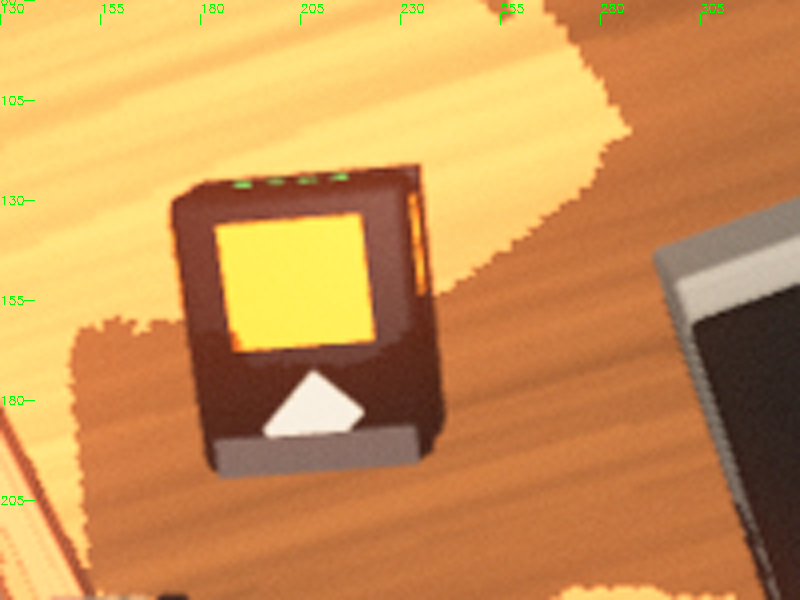

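The pack's grey-bar front end has its middle at pixel (210,197), and the orange label is centred at (204,151). The yaw is nearly aligned with the tool. I work out the pack pose.

Run:
```python
from h import *
p=camera_params("wrist");s=get_state()
f=lambda x,y:atz(p,(130+x/4,80+y/4),46)[:2]
lab=[f(*q) for q in((215,227),(362,213),(376,340),(235,353))]
bar=[f(*q) for q in((215,440),(418,428),(420,462),(222,477))]
print("label",np.round(lab,1).tolist());print("bar",np.round(bar,1).tolist())
lc=np.mean(lab,0);bc=np.mean(bar,0);fr=(bar[2]+bar[3])/2
d1=(lab[2]+lab[3]-lab[0]-lab[1]);w=(lab[0]-lab[1])+(bar[0]-bar[1])+(bar[3]-bar[2]);
y1=np.arctan2(d1[1],d1[0]);y2=np.arctan2(-w[0]*-1,0) if 0 else np.arctan2(w[1],w[0])
d3=bc-lc
print("yaw label",y1,"yaw label->bar",np.arctan2(d3[1],d3[0]),"width dir",y2,np.linalg.norm(bar[0]-bar[1]))
print("front",fr,"lc",lc)
le=f(190,330);re_=f(412,310);print("left/right edge",le,re_,np.linalg.norm(le-re_))
y=y1;c=fr-35*np.array([np.cos(y),np.sin(y)]);print("centre",c)
```

```text
label [[525.5, -56.9], [532.3, -22.3], [562.3, -28.6], [555.6, -62.6]]
bar [[575.0, -74.8], [586.3, -25.5], [594.8, -27.7], [584.6, -76.4]]
yaw label -0.19740322749861122 yaw label->bar -0.20278268996556484 width dir -1.781103204952997 50.58008255830462
front [589.68906963 -52.02116394] lc [543.93067445 -42.59999903]
left/right edge [547.1993407  -71.15583594] [557.73481368 -17.97592316] 54.21346063429787
centre [555.36879862 -45.15683606]
```

```bash
cat >> h.py <<'E'
def tool(pos,rot):
    T=np.eye(4);T[:3,:3]=R.from_euler("xyz",rot).as_matrix();T[:3,3]=pos;return T
def entrylines(im,p,roi=None,z=74):
    """orange lines on the deck -> world end points, long thin blobs only"""
    h=cv2.cvtColor(im,cv2.COLOR_BGR2HSV);m=cv2.inRange(h,(5,120,110),(28,255,255));m[228:]=0
    n,l,st,c=cv2.connectedComponentsWithStats(m);o=[]
    for i in range(1,n):
        ys,xs=np.where(l==i)
        if len(xs)<30:continue
        (cx,cy),(w,hh),a=cv2.minAreaRect(np.c_[xs,ys].astype(np.float32))
        if max(w,hh)<35 or min(w,hh)>9:continue
        v=cv2.fitLine(np.c_[xs,ys].astype(np.float32),cv2.DIST_L2,0,.01,.01).ravel();t=(np.c_[xs,ys]-v[2:])@v[:2]
        e=[atz(p,v[2:]+v[:2]*k,z)[:2] for k in(t.min(),t.max())]
        o.append(((cx,cy),np.round(e,1).tolist()))
    return o
E
python3 - <<'E'
from h import *
s=get_state();p=camera_params("wrist");X=np.linalg.inv(tool(s["position"],s["tool_rot"]))@p["cam_to_world"];np.save("X.npy",X)
print(totool([555.4,-45.3,30],2.94,s))
q=dict(p);q["cam_to_world"]=tool([632.66,265.91,164.53],[np.pi,0,-2.9252])@X
for l in entrylines(cv2.imread("pics/w12.png"),q): print("w12",l)
q["cam_to_world"]=np.load("w3.npy")
for l in entrylines(cv2.imread("pics/w3.png"),q): print("w3",l)
E
```

```text
(array([ 0.123, -0.52 ,  1.708]), np.float64(-0.04), 'halfturn', np.float64(1.46))
w12 ((46.592735290527344, 121.00755310058594), [[575.4, 96.2], [651.0, 101.2]])
w12 ((138.87014770507812, 135.4668426513672), [[646.7, 169.5], [571.4, 164.6]])
w3 ((194.147705078125, 131.02569580078125), [[650.5, 102.1], [575.4, 97.0]])
w3 ((248.10667419433594, 143.52391052246094), [[646.2, 170.2], [570.9, 165.1]])
```

Emit:
{"op": "drive_tool", "data": {"targets": [[[0.1, -0.06, 0], -0.02], [[0.2, -0.12, 0], -0.04], [[0.3, -0.2, 0], -0.04], [[0.36, -0.28, 0.05], -0.04], [[0.386, -0.38, 0.15], -0.04], [[0.386, -0.38, 0.3], -0.04], [[0.386, -0.38, 0.45], -0.04], [[0.386, -0.38, 0.6], -0.04], [[0.386, -0.38, 0.75], -0.04], [[0.386, -0.38, 0.9], -0.04]], "hand": 84}}

```text
time: 115.1
position: [533.8, -22.8, 109.2]
tool_rot: [-3.141, -0.0, 2.939]
ft_force: [-0.2, 0.3, -1.6]
width: 83.8
grasp_force: 0.0
```

Emit:
{"op": "drive_tool", "data": {"targets": [[[-0.06, -0.05, 0], 0], [[-0.14, -0.1, 0.02], 0], [[-0.22, -0.15, 0.08], 0], [[-0.257, -0.177, 0.18], 0], [[-0.257, -0.177, 0.3], 0], [[-0.257, -0.177, 0.42], 0], [[-0.257, -0.177, 0.55], 0], [[-0.257, -0.177, 0.67], 0], [[-0.257, -0.177, 0.77], 0], [[-0.257, -0.177, 0.8], 0]]}}

```text
time: 116.35
position: [555.0, -45.5, 29.6]
tool_rot: [-3.141, -0.001, 2.939]
ft_force: [-0.6, -0.1, -0.6]
width: 84.1
grasp_force: 0.0
```

Emit:
{"op": "drive_tool", "data": {"targets": [[[0, 0, 0], 0], [[0, 0, 0], 0], [[0, 0, 0], 0], [[0, 0, 0], 0], [[0, 0, 0], 0], [[0, 0, -0.1], 0], [[0, 0, -0.3], 0], [[0, 0, -0.5], 0], [[0, 0, -0.75], 0], [[0, 0, -1.0], 0]], "hand": 40, "force": 30}}

```text
time: 117.6
position: [554.5, -45.6, 131.1]
tool_rot: [-3.141, -0.001, 2.939]
ft_force: [0.8, -0.1, -4.0]
width: 57.4
grasp_force: 30.0
```

Run:
```python
from h import *
s=get_state();print(s["position"],s["tool_rot"],s["width"],s["grasp_force"],s["ft_force"],s["time"])
plan([610.9,133.2,150],.068-np.pi,[0,0,0])
S=snapshot("wrist");cv2.imwrite("pics/w16.png",S)
```

```text
[554.546812   -45.60564786 131.12262704] [-3.14126429e+00 -1.35604250e-03  2.93874721e+00] 57.375157453275925 29.99610275030136 [ 0.81460017 -0.09326632 -3.98701197] 117.6
turn -0.129 then 2 x [-0.342  0.873 -0.094]
```

Emit:
{"op": "drive_tool", "data": {"targets": [[[-0.01, 0.09, -0.06], -0.02], [[-0.02, 0.18, -0.12], -0.04], [[-0.03, 0.27, -0.18], -0.06], [[-0.04, 0.36, -0.24], -0.08], [[-0.05, 0.46, -0.3], -0.1], [[-0.06, 0.55, -0.3], -0.12], [[-0.07, 0.64, -0.3], -0.129], [[-0.08, 0.74, -0.3], -0.129], [[-0.09, 0.84, -0.3], -0.129], [[-0.1, 0.93, -0.3], -0.129]]}}

```text
time: 118.9
position: [584.0, 44.3, 160.3]
tool_rot: [-3.142, -0.0, -3.074]
ft_force: [0.2, 0.6, -4.6]
width: 57.8
grasp_force: 30.0
```

Emit:
{"op": "drive_tool", "data": {"targets": [[[-0.03, 0.09, 0], 0], [[-0.07, 0.18, 0], 0], [[-0.1, 0.27, 0], 0], [[-0.14, 0.36, 0], 0], [[-0.17, 0.45, 0], 0], [[-0.21, 0.54, 0], 0], [[-0.25, 0.63, 0], 0], [[-0.29, 0.72, 0], 0], [[-0.32, 0.81, 0], 0], [[-0.339, 0.876, 0], 0]]}}

```text
time: 120.15
position: [611.9, 134.0, 160.4]
tool_rot: [-3.142, -0.0, -3.074]
ft_force: [1.0, 0.2, -3.7]
width: 57.5
grasp_force: 30.0
```

Run:
```python
from h import *
s=get_state();print(s["position"],s["tool_rot"],s["width"],s["time"])
print(totool([610.9,133.2,104.5],.068-np.pi,s))
p=camera_params("wrist");im=snapshot("wrist");cv2.imwrite("pics/w17.png",im)
for l in entrylines(im,p): print(l)
# orange label of the pack (top at TCP z +16)
m=cv2.inRange(cv2.cvtColor(im,cv2.COLOR_BGR2HSV),(12,120,120),(35,255,255));n,l,st,c=cv2.connectedComponentsWithStats(m)
for i in range(1,n):
    if st[i,4]>250: print(st[i],c[i].round(),atz(p,c[i],s["position"][2]+16).round(1))
```

```text
[611.9281031  133.9722176  160.38031808] [-3.14156886e+00 -6.96404196e-05 -3.07372918e+00] 57.49128641021655 120.15
(array([ 0.011, -0.007,  0.559]), np.float64(-0.0), 'halfturn', np.float64(1.5))
((473.50048828125, 202.90708923339844), [[592.7, 291.6], [621.9, 315.2]])
((198.5712890625, 208.4966278076172), [[611.1, 85.7], [642.1, 87.9]])
((319.8045959472656, 208.51693725585938), [[635.6, 183.9], [604.6, 181.9]])
[    0     0   512   255 74418] [214.  83.] [533.9 109.4 176.4]
[ 224  199   72   59 4046] [259. 228.] [598.4 133.  176.4]
[123 249  23  58 623] [131. 276.] [628.6  71.1 176.4]
[373 249  23  58 584] [387. 277.] [620.6 198.6 176.4]
[ 159  318  353   16 4133] [353. 327.] [651.  185.9 176.4]
```

Emit:
{"op": "drive_tool", "data": {"targets": [[[0, -0.007, 0.05], 0], [[0, -0.007, 0.12], 0], [[0, -0.007, 0.2], 0], [[0, -0.007, 0.28], 0], [[0, -0.007, 0.36], 0], [[0, -0.007, 0.43], 0], [[0, -0.007, 0.49], 0], [[0, -0.007, 0.53], 0], [[0, -0.007, 0.55], 0], [[0, -0.007, 0.557], 0]]}}

```text
time: 121.45
position: [611.9, 132.6, 104.9]
tool_rot: [-3.142, 0.0, -3.074]
ft_force: [-1.5, -0.3, -1.3]
width: 57.5
grasp_force: 30.0
```

Emit:
{"op": "drive_tool", "data": {"targets": [[[0, 0, 0], 0], [[0, 0, 0], 0], [[0, 0, 0], 0], [[0, 0, 0], 0], [[0, 0, 0], 0], [[0, 0, -0.1], 0], [[0, 0, -0.3], 0], [[0, 0, -0.5], 0], [[0, 0, -0.75], 0], [[0, 0, -1.0], 0]], "hand": 72}}

```text
time: 122.7
position: [611.9, 132.6, 206.4]
tool_rot: [3.141, 0.001, -3.074]
ft_force: [0.1, 0.0, -0.1]
width: 72.0
grasp_force: 0.0
```

Run:
```python
from h import *
s=get_state();print(s["position"],s["width"],s["ft_force"],s["time"])
p=camera_params("wrist");im=snapshot("wrist");cv2.imwrite("pics/w18.png",im)
for l in entrylines(im,p): print(l)
m=cv2.inRange(cv2.cvtColor(im,cv2.COLOR_BGR2HSV),(12,120,120),(35,255,255));n,l,st,c=cv2.connectedComponentsWithStats(m)
for i in range(1,n):
    if 250<st[i,4]<20000:
        r=cv2.minAreaRect(np.c_[np.where(l==i)[::-1]].astype(np.float32));print(st[i],c[i].round(),atz(p,c[i],120).round(1),r[2])
u=np.array([.9977,.068])
print("face push start",np.array([610.9,133.2])-u*70,totool([*(np.array([610.9,133.2])-u*70),104],.068-np.pi,s))
```

```text
[611.91329698 132.61038997 206.38786483] 71.97208629097469 [ 0.10509718  0.02511124 -0.09043541] 122.7
((221.5, 160.5), [[616.3, 98.4], [575.2, 96.9]])
((297.4355773925781, 178.9979248046875), [[646.7, 170.1], [571.4, 165.2]])
((440.75091552734375, 184.61972045898438), [[589.8, 285.8], [618.9, 313.9]])
[   0  105   27  122 1239] [ 10. 187.] [618.6 -60.9 120. ] 0.0
[ 238  160   43   37 1545] [259. 178.] [598.6 131.7 120. ] -0.0
[498 162  14  66 466] [507. 204.] [606.6 328.3 120. ] 90.0
[ 93 249  28  58 717] [103. 275.] [690.9   6.7 120. ] 6.709836483001709
[398 249  28  58 692] [415. 275.] [673.4 268.6 120. ] 77.90524291992188
[ 152  301  360   33 6456] [314. 324.] [726.6 189.  120. ] 90.0
face push start [541.061 128.44 ] (array([0.71 , 0.006, 1.023]), np.float64(-0.0), 'halfturn', np.float64(1.5))
```

Emit:
{"op": "drive_tool", "data": {"targets": [[[0.1, 0, 0], 0], [[0.2, 0, 0], 0], [[0.3, 0, 0], 0], [[0.4, 0, 0], 0], [[0.5, 0, 0], 0], [[0.6, 0.005, 0], 0], [[0.71, 0.006, 0], 0], [[0.71, 0.006, 0.1], 0], [[0.71, 0.006, 0.2], 0], [[0.71, 0.006, 0.3], 0]], "hand": 0}}

```text
time: 124.0
position: [541.0, 128.3, 173.6]
tool_rot: [-3.141, -0.001, -3.074]
ft_force: [-0.1, 0.8, 0.2]
width: 0.5
grasp_force: 0.0
```

Emit:
{"op": "drive_tool", "data": {"targets": [[[0, 0, 0.1], 0], [[0, 0, 0.2], 0], [[0, 0, 0.3], 0], [[0, 0, 0.4], 0], [[0, 0, 0.5], 0], [[0, 0, 0.6], 0], [[0, 0, 0.7], 0], [[0, 0, 0.75], 0], [[-0.05, 0, 0.75], 0], [[-0.12, 0, 0.75], 0]]}}

```text
time: 125.25
position: [553.7, 129.5, 100.2]
tool_rot: [3.141, 0.001, -3.074]
ft_force: [0.0, -0.7, 0.2]
width: 0.2
grasp_force: 0.0
```

Emit:
{"op": "drive_tool", "data": {"targets": [[[-0.05, 0, 0], 0], [[-0.1, 0, 0], 0], [[-0.15, 0, 0], 0], [[-0.2, 0, 0], 0], [[-0.25, 0, 0], 0], [[-0.3, 0, 0], 0], [[-0.34, 0, 0], 0], [[-0.38, 0, 0], 0], [[-0.42, 0, 0], 0], [[-0.45, 0, 0], 0]]}}

```text
time: 126.5
position: [598.1, 132.3, 99.7]
tool_rot: [-3.142, -0.0, -3.074]
ft_force: [-3.9, -0.1, 2.6]
width: 0.6
grasp_force: 1.9
```

```bash
cat > lab.py <<'E'
from h import *
s=get_state();print(s["position"],s["ft_force"],s["time"])
for n in("scene","side"):
    im=snapshot(n);cv2.imwrite(f"pics/{n}_{s['time']:.0f}.png",im);p=camera_params(n)
    m=cv2.inRange(cv2.cvtColor(im,cv2.COLOR_BGR2HSV),(10,140,120),(35,255,255))
    u=np.array([.9977,.068]);e=np.array([610.9,133.2])
    for k in(0,30,70):
        print(n,k,"label expected",proj(p,[[*(e+u*(k-12)),120]]).round(1)[0])
    q=proj(p,[[*(e+u*(25)),120]])[0].astype(int);w=im[q[1]-14:q[1]+10,q[0]-22:q[0]+22]
    h=cv2.cvtColor(w,cv2.COLOR_BGR2HSV);mm=cv2.inRange(h,(8,150,170),(35,255,255))
    ys,xs=np.where(mm>0);print("orange centroid",xs.mean()+q[0]-22 if len(xs) else None,ys.mean()+q[1]-14 if len(ys) else None,len(xs))
E
python3 lab.py
```

```text
[598.09076136 132.32197458  99.68618538] [-3.87128415 -0.10996021  2.55029147] 126.5
scene 0 label expected [312.9 176.1]
scene 30 label expected [318.  181.5]
scene 70 label expected [325.3 189.2]
orange centroid 319.9 181.1375 80
side 0 label expected [272.1 152.1]
side 30 label expected [279.8 151. ]
side 70 label expected [290.  149.6]
orange centroid 291.03703703703707 148.88888888888889 27
```

Emit:
{"op": "drive_tool", "data": {"targets": [[[-0.03, 0, 0], 0], [[-0.06, 0, 0], 0], [[-0.09, 0, 0], 0], [[-0.12, 0, 0], 0], [[-0.15, 0, 0], 0], [[-0.18, 0, 0], 0], [[-0.21, 0, 0], 0], [[-0.24, 0, 0], 0], [[-0.27, 0, 0], 0], [[-0.3, 0, 0], 0]]}}

```text
time: 127.85
position: [628.4, 134.5, 99.8]
tool_rot: [3.141, 0.001, -3.074]
ft_force: [-1.0, -0.0, 0.2]
width: 0.3
grasp_force: 0.6
```

Emit:
{"op": "drive_tool", "data": {"targets": [[[-0.01, 0, 0], 0], [[-0.02, 0, 0], 0], [[-0.03, 0, 0], 0], [[-0.04, 0, 0], 0], [[-0.05, 0, 0], 0], [[-0.06, 0, 0], 0], [[-0.07, 0, 0], 0], [[-0.08, 0, 0], 0], [[-0.08, 0, 0], 0], [[-0.08, 0, 0], 0]]}}

```text
time: 129.1
position: [633.8, 134.6, 99.9]
tool_rot: [-3.141, -0.003, -3.074]
ft_force: [-9.2, 1.1, 7.0]
width: 0.6
grasp_force: 4.7
```

Emit:
{"op": "drive_tool", "data": {"targets": [[[-0.01, 0, 0], 0], [[-0.02, 0, 0], 0], [[-0.03, 0, 0], 0], [[-0.04, 0, 0], 0], [[-0.04, 0, 0], 0], [[-0.04, 0, 0], 0], [[-0.04, 0, 0], 0], [[-0.04, 0, 0], 0], [[-0.04, 0, 0], 0], [[-0.04, 0, 0], 0]]}}

```text
time: 130.35
position: [633.9, 134.5, 99.8]
tool_rot: [-3.14, -0.01, -3.074]
ft_force: [-25.4, 3.8, 18.2]
width: 0.7
grasp_force: 12.5
```

```bash
python3 lab.py
```

```text
[633.8534167  134.50107142  99.84787854] [-25.36778278   3.81988565  18.20805883] 130.35
scene 0 label expected [312.9 176.1]
scene 30 label expected [318.  181.5]
scene 70 label expected [325.3 189.2]
orange centroid 323.3734939759036 186.3132530120482 83
side 0 label expected [272.1 152.1]
side 30 label expected [279.8 151. ]
side 70 label expected [290.  149.6]
orange centroid 296.22222222222223 149.44444444444446 18
```

```bash
ls pics | grep -E "scene_|side_"
python3 - <<'E'
from h import *
u=np.array([.9977,.068]);e=np.array([610.9,133.2])
for n in("scene_126","scene_130"):
    im=cv2.imread(f"pics/{n}.png");p=camera_params("scene")
    m=cv2.inRange(cv2.cvtColor(im,cv2.COLOR_BGR2HSV),(8,150,150),(35,255,255));k,l,st,c=cv2.connectedComponentsWithStats(m)
    for i in range(1,k):
        if st[i,4]>15 and abs(c[i][0]-320)<22 and abs(c[i][1]-185)<25:
            w=atz(p,c[i],120)[:2];print(n,st[i],c[i].round(1),w.round(1),"k=",((w-e)@u+12).round(1),"lat",((w-e)@[-u[1],u[0]]).round(1))
E
```

```text
scene_126.png
scene_130.png
side_126.png
side_130.png
scene_126 [312 177  20  10  86] [319.7 181.9] [631.9 138.1] k= 33.2 lat 3.5
scene_130 [318 186  15   8  82] [324.9 189.4] [669.2 135.7] k= 70.3 lat -1.5
```

The pack measures 70.3 mm along from the entry, and it is against a hard stop at 25 N. That means it is home, so I back off.

Emit:
{"op": "drive_tool", "data": {"targets": [[[0.03, 0, 0], 0], [[0.08, 0, 0], 0], [[0.15, 0, 0], 0], [[0.25, 0, 0], 0], [[0.35, 0, 0], 0], [[0.45, 0, -0.1], 0], [[0.5, 0, -0.3], 0], [[0.5, 0, -0.5], 0], [[0.5, 0, -0.75], 0], [[0.5, 0, -1.0], 0]]}}

```text
time: 131.7
position: [589.5, 131.8, 201.5]
tool_rot: [3.141, 0.001, -3.074]
ft_force: [-0.2, 0.6, -0.1]
width: 0.9
grasp_force: 0.0
```

Emit:
{"op": "drive_tool", "data": {"targets": [[[0, -0.05, -0.1], 0], [[0, -0.15, -0.2], 0], [[0, -0.3, -0.3], 0], [[0, -0.4, -0.4], 0], [[0, -0.5, -0.4], 0], [[0, -0.6, -0.4], 0], [[0, -0.6, -0.4], 0], [[0, -0.6, -0.4], 0], [[0, -0.6, -0.4], 0], [[0, -0.6, -0.4], 0]]}}

```text
time: 132.95
position: [593.9, 72.2, 239.7]
tool_rot: [3.142, -0.0, -3.073]
ft_force: [-0.0, 0.3, 0.3]
width: 0.2
grasp_force: 0.0
```

Run:
```python
from h import *
s=get_state();print(s["position"],s["ft_force"],s["time"])
u=np.array([.9977,.068]);e=np.array([610.9,133.2])
def rep(im,p,n,box=None):
    m=cv2.inRange(cv2.cvtColor(im,cv2.COLOR_BGR2HSV),(8,150,150),(35,255,255));k,l,st,c=cv2.connectedComponentsWithStats(m)
    for i in range(1,k):
        w=atz(p,c[i],120)[:2]
        if st[i,4]>15 and abs(w-e-u*58).max()<30: print(n,st[i],c[i].round(1),"k=",((w-e)@u+12).round(1),"lat",((w-e)@[-u[1],u[0]]).round(1))
S=snapshot("scene");rep(S,camera_params("scene"),"scene")
p=camera_params("wrist");W=snapshot("wrist");cv2.imwrite("pics/w19.png",W);rep(W,p,"wrist")
# pot and drawer check: pot knob region and drawer brightness (difference with earlier scene picture)
old=cv2.imread("pics/scene_130.png");d=cv2.absdiff(S,old).max(2)
print("pot diff",d[165:200,345:385].mean(),"front of warmer px",proj(camera_params("scene"),[[550,198,60]]).round())
```

```text
[593.8852811   72.20873431 239.70837856] [-0.03959528  0.2711759   0.28131453] 132.95
scene [317 185  17  10 117] [324.5 189.2] k= 69.2 lat -1.9
pot diff 8.939285714285715 front of warmer px [[324. 181.]]
```

```bash
python3 -c "
from rig import *
print(close_job())"
```

```text
the job is handed in; nothing more can be done
None
```

I put all five cups in the drawer and pushed it shut, set the pot on the plate, then slid the pack onto the rail to a hard stop and handed the job in. The catch could not be read directly. I take it as clicked because the pack sits about 70 mm from the entry point and took 25 N, more than the roughly 15 N it needs.

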